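# Load and lock the waffle-pack holder

## Task

Close the whole bank of vacuum valves by sweeping their levers over, so that packs can slide in the holder. Then lay every waffle pack from the table flat in the holder's channel and butt them into one row without gaps, the first against the end stop, keeping them level all the while. Then set both pins of the pin spanner in the two holes of the clamp ring, turn the ring clockwise until it is fully locked, and put the spanner back on its rest.

Things in the scene. Friction and masses are not known exactly. Their poses are not given: they have to be found in the camera images.
- holder: fixed aluminium pack holder, base 162 x 236 x 10 mm. Origin on its underside on the pack channel's centre line, half-way along; y along the channel, z up. Channel floor at z = 10 mm. Front fence 4.5 mm high, inner face at x = -25 mm. The -y end is open (base ends at y = -118 mm). A row pushed home has pack centres at y = +75, +25, -25, -75 mm, any pack in any place
- stop_face (a point): foot of the 9 mm high end stop: centre of the stop's face at channel-floor height (holder frame x 0, y +100, z 10 mm); axes as the holder's; packs butt against it from -y
- rail_face (a point): steel clamp rail behind the packs, 210 mm long, 4.5 mm high above the channel floor; point in the middle of the foot of its face that looks to the packs. Ring open: holder x = +31 mm, so the channel is 6 mm wider than a pack; ring locked: +25 mm, the packs are nipped against the front fence
- ring_face (a point): knurled steel clamp ring behind the rail, outer diameter 64 mm, around a spindle at holder x = +86, y = 0 mm; point at the centre of its upper face (30 mm above the table); z up, x axis along the line through its two pin holes (turns with the ring)
- ring_hole_a (a point): mouth centre of one pin hole in the ring's upper face: 9 mm diameter, 10 mm deep, 22 mm from the ring's axis
- ring_hole_b (a point): mouth centre of the other pin hole, opposite the first
- clamp_ring (a joint): ring angle in rad, grows as the ring turns clockwise seen from above: 0 = open, 1.3 = fully locked at its stop. Starts between 0 and 0.25. Friction torque 0.12 N m; stays where it is left. An eccentric under it drives the clamp rail 6 mm towards the packs over the full turn
- spanner_grip (a point): dark steel face pin spanner, 100 to 170 g: cross bar 64 x 20 x 8 mm, two pins below it, an upright flat grip 28 x 12 mm, 43 mm tall above its middle. Point at the grip's centre: 33 mm above the bar's underside, 18 mm below the grip's top; z up, x along the bar, y across the grip's 12 mm. At the start it stands on its rest, pins down
- pin_a (a point): lower tip of one spanner pin: 6 mm diameter, tapered at the tip, 9 mm long below the bar, 22 mm from the grip's axis (44 mm between the pins)
- pin_b (a point): lower tip of the other spanner pin
- rest_top (a point): fixed black spanner rest, base 80 x 52 x 5 mm; point at the centre of the saddle's upper face, 24 mm above the table; x along a resting spanner's bar, z up. The bar lies on the saddle (27 mm long) between two lips (5.5 mm high, 27 mm apart; the bar is 20 mm wide), the pins hang outside the saddle's ends, 5 mm clear; either way round is good
- valve_bank: fixed vacuum valve bank: aluminium manifold 150 x 34 x 28 mm, four toggle levers along its x axis, 34 mm apart (valve1 at x = -55 mm, valve4 at +47). Origin on its underside, at its middle; z up. Pivots at z = 41 mm; lever tips 75 mm above the table when open, 58 mm when closed. All throw to +x: one finger dragged along the row in +x, its end 62 to 70 mm above the table, lays all over
- valve1 (a joint): lever of valve1, in rad: 0 = vacuum open, lever standing up, leaning 0.15 rad back to the bank's -x; grows as it swings to the bank's +x, up to 1.2 = closed, lever laid over. Weight-loaded: past upright it falls over by itself and stays (under 1 N at the tip)
- valve1_tip (a point): tip of the black knob of valve1's lever
- valve2 (a joint): lever of valve2, in rad: 0 = vacuum open, lever standing up, leaning 0.15 rad back to the bank's -x; grows as it swings to the bank's +x, up to 1.2 = closed, lever laid over. Weight-loaded: past upright it falls over by itself and stays (under 1 N at the tip)
- valve2_tip (a point): tip of the black knob of valve2's lever
- valve3 (a joint): lever of valve3, in rad: 0 = vacuum open, lever standing up, leaning 0.15 rad back to the bank's -x; grows as it swings to the bank's +x, up to 1.2 = closed, lever laid over. Weight-loaded: past upright it falls over by itself and stays (under 1 N at the tip)
- valve3_tip (a point): tip of the black knob of valve3's lever
- valve4 (a joint): lever of valve4, in rad: 0 = vacuum open, lever standing up, leaning 0.15 rad back to the bank's -x; grows as it swings to the bank's +x, up to 1.2 = closed, lever laid over. Weight-loaded: past upright it falls over by itself and stays (under 1 N at the tip)
- valve4_tip (a point): tip of the black knob of valve4's lever
- pack1_center (a point): square black waffle pack (chip box, lid clear or black), 50 x 50 x 14 mm, 30 g; point at its centre, 7 mm above its underside, z up, x and y square to its sides; lies flat on the table at the start. All have the same outline; three or four of them are there, a missing one reads None
- pack2_center (a point): square black waffle pack (chip box, lid clear or black), 50 x 50 x 14 mm, 30 g; point at its centre, 7 mm above its underside, z up, x and y square to its sides; lies flat on the table at the start. All have the same outline; three or four of them are there, a missing one reads None
- pack3_center (a point): square black waffle pack (chip box, lid clear or black), 50 x 50 x 14 mm, 30 g; point at its centre, 7 mm above its underside, z up, x and y square to its sides; lies flat on the table at the start. All have the same outline; three or four of them are there, a missing one reads None
- pack4_center (a point): square black waffle pack (chip box, lid clear or black), 50 x 50 x 14 mm, 30 g; point at its centre, 7 mm above its underside, z up, x and y square to its sides; lies flat on the table at the start. All have the same outline; three or four of them are there, a missing one reads None
Not all that is in view belongs to the job. What is shaped like the part that bears spanner_grip but orange or purple is not meant.

How it is judged:
By the outcome, as a careful person would: the job done as asked, in the order asked, and still so for the second after the job is handed in, with the robot touching nothing.
Of pack1, pack2, pack3, pack4 only 3 to 4 are there at a start; the rules pass over those that are not, and their reading is None.
At some moment in a run one of pack1, pack2, pack3, pack4 may be knocked a few centimetres aside while the robot is not near it.
It also fails if it takes over 208 s, if anything falls off the work surface, if the arm or the gripper's body presses on something with over 40 N, if the wrist force passes 120 N, or if a joint passes its speed limit or range.

## Robot

A 7-joint arm with a two-finger parallel gripper is mounted at the origin on the work surface; the furniture and walls round the work are solid. World frame = base frame: x ahead of the robot, y to its left, z up, the work surface at z = 0. Lengths are in mm, angles in rad, forces in N, time in s.
With the tool pointing down it reaches from about 400 to 850 mm from the base axis. Payload 4.4 kg.
Tool frame: the origin (TCP) lies at the very end of the fingers, on their centre line; the grasp point (between the pads) lies 19 mm behind it (arm.pinch_z is the distance from the TCP to the grasp point, in mm); z points along the fingers, y is the direction in which the jaws open and shut (so a half turn about z gives the same grasp; the last joint's range is limited). The gripper opens to 94 mm and grips with 3 to 60 N. Pads are 16 mm wide; open, the fingers measure 119 mm over their backs; the gripper's body (75 mm by 177 mm) begins 78 mm behind the grasp point.
Start: joints at [-0.066, 0.628, 0.038, 1.517, -0.027, 0.996, -0.02], TCP at [650.014, 0.028, 205.478] pointing down, gripper open.
Joint ranges: [-3.06, 3.06], [-0.37, 2.12], [-1.25, 1.32], [0.18, 2.47], [-1.1, 4.24], [0.23, 1.98], [-2.94, 2.94]. Speed limits (rad/s): [2.57, 2.57, 3.14, 3.14, 3.14, 3.14, 3.14].

## Interface

Orientations are given as a 3x3 rotation matrix whose columns are the frame's x, y, z axes.
In Python, from station import arm gives the robot as it stands. The module is installed in compiled form; this text tells all that it offers.
- The arm moves only by the tool play_rows, never from a script. Its argument "motion" is text: rows parted by semicolons, each of 7 numbers parted by spaces: the shift along the tool's x, y, z in m, then the turn, a rotation vector about the tool's x, y, z in degrees, then the opening, from 0 (shut) to 1 (fully open). In form: dx dy dz wx wy wz claw; .... A call has 1 to 20 rows; each row is the pose to reach, as a shift and turn from the pose measured when the call began, along the tool's axes at that moment; what a row does not reach only later rows make up. A row lasts 1/8 s, in which the tool goes at most 62.5 mm and 10.7 degrees, less where a joint would pass 70% of its speed; a pose out of reach is approached as far as the arm can. A call with a gripper value outside its range is refused whole. The fingers move at their own pace and stop on an object; the grip force is fixed at half the most. Time passes only in rows, so rows that repeat a pose let the fingers close. It gives the time, the measured TCP pose, the force and the opening at its end, in the units of the state.
- arm.get_obs(): the state, without advancing time (a new reading comes with each control period).
- arm.read_camera(name): name is "scene" or "side" or "wrist"; returns the picture (384x512x3 uint8, red, green, blue); there is no depth.
- arm.calibration(name): a dict with "fovy" (degrees; the focal length in pixels is half the picture's height over the tangent of half this angle, whatever the lens; pixels are square), "cx", "cy" (the principal point, pixels), "origin" and "orientation" of the camera in the world; the wrist camera has in their place "mount" (4x4, takes a point from camera to tool coordinates, whose origin is the TCP and whose axes are the flange's). Camera axes: x right, y up, looking along -z (the intrinsics and any distortion apply to the point x, -y, -z); pixel columns grow to the right and rows downward; lengths in mm; the calibration is good to about 2 mm. A picture is of the moment at which its call begins: read the wrist's pose just before it. calibration takes no time and is no camera call.
- arm.sign_off(): hands the job in, once; it reports no verdict.
The state is a dict: "t": time; "joint_pos": joint angles; "joint_vel": joint speeds; "joint_efforts": joint torques, N m; "eef_pos": TCP position; "eef_rot": TCP orientation; "force": force on the tool from outside, world axes, zero at the start; "ft_torque": the same for the moment, N m; "width": opening from 0.0 (shut) to 1.0 (fully open).
Only numpy, scipy, OpenCV 4.12 (cv2) and the standard library are available. Lean on these libraries where they do the work, as an engineer would, in place of code of your own. Each camera call takes 0.05 s, during which the arm holds its last target.

## Working session

There is one attempt and no reset: what is moved stays moved. The work goes in short steps, Python scripts to look and compute and a tool call to move; the robot and the scene stay as the last step left them, time stands still between calls to the robot, and variables do not carry over. Pictures are saved under pics/ and viewed, and the job is handed in when it is done.

Besides the shell and the picture viewer there is one more tool, called as a command line: name --argument value ..., lists and objects as JSON in quotes. play_rows: Moves the arm, as the interface text tells. Its arguments: {"type":"object","properties":{"motion":{"type":"string"}},"required":["motion"]}

```bash
mkdir -p pics; cat > h.py <<'E'
import numpy as np, cv2
from station import arm
np.set_printoptions(precision=2,suppress=True)
def snap(n,f):
    o=arm.get_obs(); im=arm.read_camera(n); cv2.imwrite(f'pics/{f}.png',im[:,:,::-1]); np.save(f'pics/{f}.npy',im)
    np.savez(f'pics/{f}_pose.npz',p=o['eef_pos'],R=o['eef_rot']); return im,o
E
python3 - <<'E'
from h import *
o=arm.get_obs()
for k,v in o.items(): print(k,np.array(v))
for n in ['scene','side','wrist']:
    print(n,arm.calibration(n)); snap(n,n+'0')
print(arm.pinch_z)
E
```

```text
t 0.0
joint_pos [-0.07  0.63  0.04  1.52 -0.03  1.   -0.02]
joint_vel [ 0. -0.  0.  0. -0. -0.  0.]
joint_efforts [  0.   -54.97   1.14 -18.66  -0.05   0.02   0.  ]
eef_pos [649.34   0.04 204.58]
eef_rot [[-0.  1. -0.]
 [ 1.  0. -0.]
 [-0. -0. -1.]]
force [-0.36 -0.12  0.22]
ft_torque [-0.07 -0.03 -0.04]
width 1.0030433585920822
scene {'fovy': 48.372990552829194, 'cx': 252.58898796782591, 'cy': 194.1142146491684, 'origin': array([-444.09,  603.75,  820.31]), 'orientation': array([[-0.57,  0.48, -0.67],
       [-0.82, -0.31,  0.48],
       [ 0.02,  0.82,  0.57]])}
side {'fovy': 49.72594225444363, 'cx': 251.36841676863685, 'cy': 190.69058489950433, 'origin': array([ 455.24, -990.9 ,  790.34]), 'orientation': array([[ 1.  , -0.04,  0.02],
       [ 0.04,  0.59, -0.8 ],
       [ 0.02,  0.8 ,  0.59]])}
wrist {'fovy': 65.8553149532663, 'cx': 255.03358328334355, 'cy': 192.55859647862312, 'mount': array([[   0.  ,    0.96,    0.28,   82.31],
       [   1.  ,   -0.  ,    0.  ,    0.54],
       [   0.  ,    0.28,   -0.96, -179.98],
       [   0.  ,    0.  ,    0.  ,    1.  ]])}
18.8
```

View pics/scene0.png

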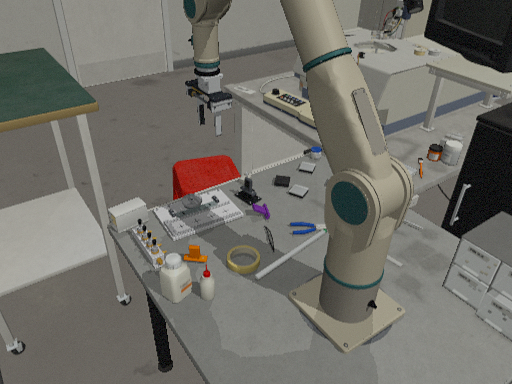

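View pics/side0.png

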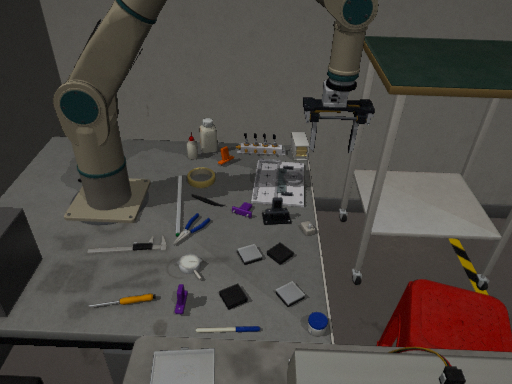

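View pics/wrist0.png

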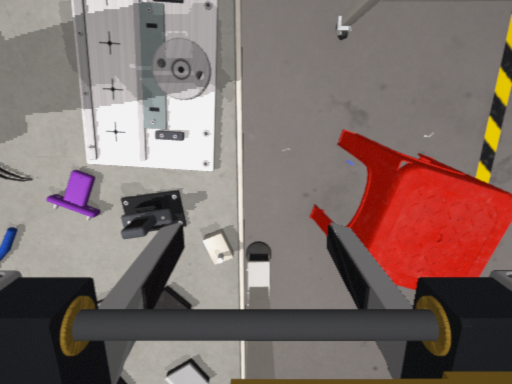

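```bash
cat >> h.py <<'E'
def cam(n,pose=None):
    c=arm.calibration(n); f=192/np.tan(np.radians(c['fovy'])/2)
    if n=='wrist':
        M=np.array(c['mount']); p,R=pose
        return R@M[:3,3]+p, R@M[:3,:3], f,c['cx'],c['cy']
    return np.array(c['origin']),np.array(c['orientation']),f,c['cx'],c['cy']
def ray(C,uv):
    o,R,f,cx,cy=C; d=R@np.array([(uv[0]-cx)/f,-(uv[1]-cy)/f,-1.]); return o,d/np.linalg.norm(d)
def onz(C,uv,z):
    o,d=ray(C,uv); return o+d*(z-o[2])/d[2]
def proj(C,P):
    o,R,f,cx,cy=C; q=R.T@(np.asarray(P,float)-o); return np.array([cx+f*q[0]/-q[2],cy-f*q[1]/-q[2]])
def tri(L):
    A=np.zeros((3,3));b=np.zeros(3)
    for o,d in L:
        m=np.eye(3)-np.outer(d,d);A+=m;b+=m@o
    X=np.linalg.solve(A,b)
    return X,[np.linalg.norm((np.eye(3)-np.outer(d,d))@(X-o)) for o,d in L]
def wc(f):
    z=np.load(f'pics/{f}_pose.npz'); return cam('wrist',(z['p'],z['R']))
E
python3 - <<'E'
from h import *
S=cam('side')
for n,uv,z in [('packA',(250,254),14),('packB',(280,253),14),('packC',(233,296),14),('packD',(290,293),14),('rest',(277,218),0),('ring',(289,181),30),('v1',(246,138),75),('v4',(275,138),75),('edge',(317,260),0),('holder c',(280,182),10),('whitethng',(308,228),0),('bluecap',(318,320),0)]:
    print(n,onz(S,uv,z))
W=wc('wrist0')
for n,uv,z in [('ring',(181,69),30),('hole',(161,63),30),('hole',(200,74),30),('rest',(153,213),24),('edge',(240,250),0),('hold nw',(87,162),10),('hold ne',(215,168),10)]:
    print(n,onz(W,uv,z))
im=cv2.imread('pics/side0.png'); cv2.imwrite('pics/s_crop.png',cv2.resize(im[120:340,150:350],None,fx=3,fy=2.7,interpolation=cv2.INTER_CUBIC))
E
```

```text
packA [ 441.15 -219.36   14.  ]
packB [ 519.65 -211.16   14.  ]
packC [ 406.65 -358.66   14.  ]
packD [ 540.74 -342.53   14.  ]
rest [514.8  -52.87   0.  ]
ring [553.5   97.04  30.  ]
v1 [406.47 285.27  75.  ]
v4 [508.18 292.93  75.  ]
edge [ 617.67 -217.24   -0.  ]
holder c [526.4  117.98  10.  ]
whitethng [603.31 -91.81   0.  ]
bluecap [ 602.79 -404.78    0.  ]
ring [567.35 122.15  30.  ]
hole [545.65 128.32  30.  ]
hole [588.21 116.97  30.  ]
rest [517.65 -50.22  24.  ]
edge [ 628.1  -115.26    0.  ]
hold nw [434.69  13.91  10.  ]
hold ne [598.16   6.18  10.  ]
```

View pics/s_crop.png

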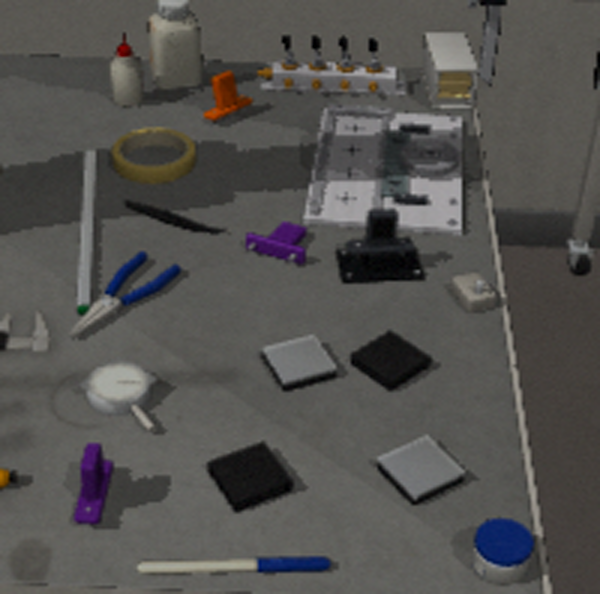

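play_rows --motion "0.03 -0.04 -0.02 0 0 0 1;0.06 -0.085 -0.04 0 0 0 1;0.09 -0.13 -0.06 0 0 0 1;0.12 -0.17 -0.075 0 0 0 1;0.12 -0.17 -0.075 0 0 0 1;0.12 -0.17 -0.075 0 0 0 1"

```text
t: 0.9
eef_pos: [480.1, 119.6, 280.0]
eef_rot: [[0.0, 1.0, -0.001], [1.0, -0.0, -0.0], [-0.0, -0.001, -1.0]]
force: [-0.1, -0.2, -0.0]
width: 0.999
```

```bash
python3 - <<'E'
from h import *
im,o=snap('wrist','w1'); print(o['eef_pos'],o['t'],o['force']); print(o['eef_rot'])
E
```

```text
[480.11 119.55 280.03] 0.9 [-0.09 -0.22 -0.03]
[[ 0.  1. -0.]
 [ 1. -0. -0.]
 [-0. -0. -1.]]
```

View pics/w1.png

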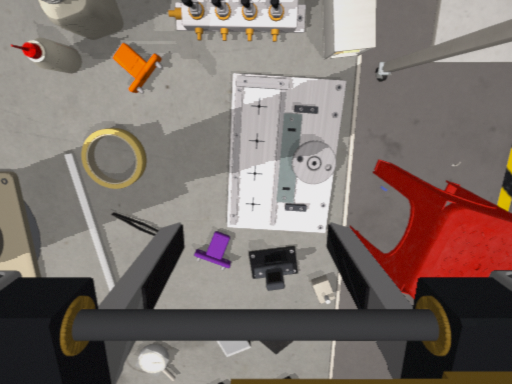

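play_rows --motion "0.04 -0.01 0 0 0 0 0.6;0.08 -0.02 0 0 0 0 0.3;0.08 -0.02 0 0 0 0 0;0.08 -0.02 0 0 0 0 0"

```text
t: 1.45
eef_pos: [461.2, 197.5, 279.0]
eef_rot: [[0.003, 1.0, -0.002], [1.0, -0.003, -0.002], [-0.002, -0.002, -1.0]]
force: [0.2, 0.4, 0.3]
width: 0.61
```

```bash
python3 - <<'E'
from h import *
im,o=snap('wrist','w2'); print(o['eef_pos'],o['t'],o['width'])
cv2.imwrite('pics/w2b.png',cv2.resize(im[0:260,120:380,::-1],None,fx=2.3,fy=2.3,interpolation=cv2.INTER_CUBIC))
E
```

```text
[461.24 197.54 278.99] 1.45 0.6098477461205115
```

View pics/w2b.png

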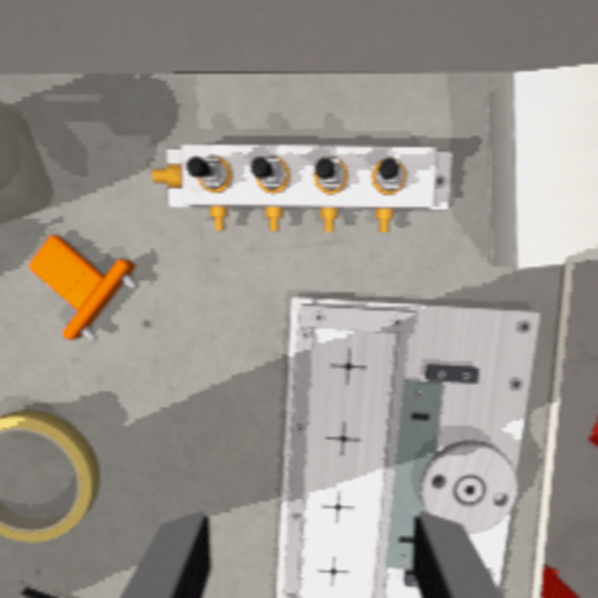

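```bash
python3 - <<'E'
from h import *
W=wc('w2');S=cam('side')
c=lambda u,v:(u/2.3+120,v/2.3)
for u,v in [(197,166),(262,166),(326,167),(390,168)]: 
    print('tip',onz(W,c(u,v),75))
for u,v in [(183,145),(436,148),(434,207),(181,205)]: print('body',onz(W,c(u,v),28))
for u,v,z in [(290,298,10),(539,310,10),(470,489,30),(438,481,30),(502,499,30),(348,366,10),(343,439,10),(338,507,10),(333,572,10),(301,306,10),(308,329,10),(386,330,10)]: print(onz(W,c(u,v),z))
# side
for k,(u,v) in enumerate([(287,42),(316,43),(344,44),(374,45)]):
    uv=(u/3+150,v/2.7+120); w=[(197,166),(262,166),(326,167),(390,168)][k]
    print(tri([ray(S,uv),ray(W,c(*w))]))
E
```

```text
tip [402.18 319.11  75.  ]
tip [436.26 318.99  75.  ]
tip [469.81 318.38  75.  ]
tip [503.37 317.77  75.  ]
body [387.2  335.31  28.  ]
body [534.93 333.16  28.  ]
body [535.31 300.56  28.  ]
body [384.15 302.2   28.  ]
[448.06 246.12  10.  ]
[609.42 237.99  10.  ]
[567.52 122.06  30.  ]
[545.86 127.78  30.  ]
[589.43 114.87  30.  ]
[486.05 201.72  10.  ]
[483.24 151.31  10.  ]
[480.22 101.42  10.  ]
[476.99  50.84  10.  ]
[455.13 241.02  10.  ]
[459.6 226.2  10. ]
[510.61 225.4   10.  ]
(array([402.29, 319.94,  65.76]), [np.float64(1.5436337713989128), np.float64(1.5436337713990151)])
(array([437.06, 319.89,  65.57]), [np.float64(1.438461228378542), np.float64(1.438461228378468)])
(array([470.97, 319.31,  65.65]), [np.float64(0.9824614146046959), np.float64(0.9824614146046611)])
(array([506.06, 318.73,  65.78]), [np.float64(1.6963980489873514), np.float64(1.696398048987263)])
```

```bash
python3 - <<'E'
from h import *
W=wc('w2');S=cam('side');C=cam('scene');W1=wc('w1');c=lambda u,v:(u/2.3+120,v/2.3)
print('bottle cap',tri([ray(C,(173,258)),ray(S,(208,121))]))
print('small bottle',tri([ray(C,(206,273)),ray(S,(191,136)),ray(W1,(16,46))]))
s=lambda u,v:(u/3+150,v/2.7+120)
for z in (0,30,60): print(z,onz(W,c(517,75),z),onz(W,c(517,265),z))
print('box top',tri([ray(S,s(440,73)),ray(W,c(517,265))]), tri([ray(S,s(427,35)),ray(W,c(514,75))]))
E
python3 -c "
import cv2;a=cv2.imread('pics/scene0.png');cv2.imwrite('pics/sc.png',cv2.resize(a[150:320,90:340],None,fx=3,fy=3,interpolation=cv2.INTER_CUBIC))"
```

```text
bottle cap (array([268.5 , 324.55, 114.13]), [np.float64(1.7655546669806494), np.float64(1.7655546669806645)])
small bottle (array([210.29, 269.08,  84.32]), [np.float64(2.716622089525994), np.float64(5.852089649939363), np.float64(4.719053594063281)])
0 [586.65 377.28   0.  ] [595.76 265.97   0.  ]
30 [578.53 370.94  30.  ] [587.04 266.91  30.  ]
60 [570.4  364.59  60.  ] [578.32 267.84  60.  ]
box top (array([582.21, 267.84,  55.58]), [np.float64(2.5048918493902033), np.float64(2.50489184939009)]) (array([571.58, 365.33,  57.72]), [np.float64(2.0822763287251727), np.float64(2.082276328724935)])
```

View pics/sc.png

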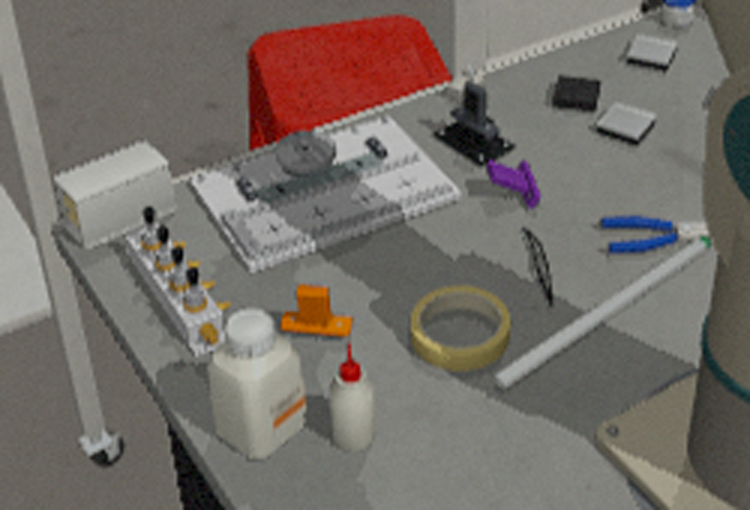

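play_rows --motion "0.04 -0.04 0 0 0 0 0;0.08 -0.08 0.03 0 0 0 0;0.121 -0.086 0.08 0 0 0 0;0.121 -0.086 0.13 0 0 0 0;0.121 -0.086 0.18 0 0 0 0;0.121 -0.086 0.213 0 0 0 0;0.121 -0.086 0.213 0 0 0 0;0.121 -0.086 0.213 0 0 0 0;0.121 -0.086 0.213 0 0 0 0"

```text
t: 2.62
eef_pos: [376.7, 318.8, 67.6]
eef_rot: [[0.005, 1.0, 0.001], [1.0, -0.005, -0.0], [-0.0, 0.001, -1.0]]
force: [-0.2, -0.6, -0.5]
width: 0.005
```

play_rows --motion "0 0.015 0.001 0 0 0 0;0 0.03 0.001 0 0 0 0;0 0.045 0.001 0 0 0 0;0 0.06 0.001 0 0 0 0;0 0.075 0.001 0 0 0 0;0 0.09 0.001 0 0 0 0;0 0.105 0.001 0 0 0 0;0 0.12 0.001 0 0 0 0;0 0.135 0.001 0 0 0 0;0 0.148 0.001 0 0 0 0;0 0.155 0.001 0 0 0 0;0 0.155 0.001 0 0 0 0;0 0.14 -0.04 0 0 0 0.5;-0.03 0.12 -0.1 0 0 0 1;-0.08 0.1 -0.16 0 0 0 1;-0.14 0.09 -0.2 0 0 0 1;-0.14 0.09 -0.2 0 0 0 1;-0.14 0.09 -0.2 0 0 0 1"

```text
t: 4.88
eef_pos: [466.1, 176.7, 269.5]
eef_rot: [[0.008, 1.0, 0.004], [1.0, -0.008, 0.0], [0.0, 0.004, -1.0]]
force: [-0.2, 0.6, -1.0]
width: 0.609
```

```bash
python3 - <<'E'
from h import *
im,o=snap('wrist','w3'); print(o['eef_pos'],o['t'],o['width'])
cv2.imwrite('pics/w3b.png',cv2.resize(im[0:260,120:380,::-1],None,fx=2.3,fy=2.3,interpolation=cv2.INTER_CUBIC))
E
```

```text
[466.08 176.69 269.45] 4.875 0.6088219692092088
```

View pics/w3b.png

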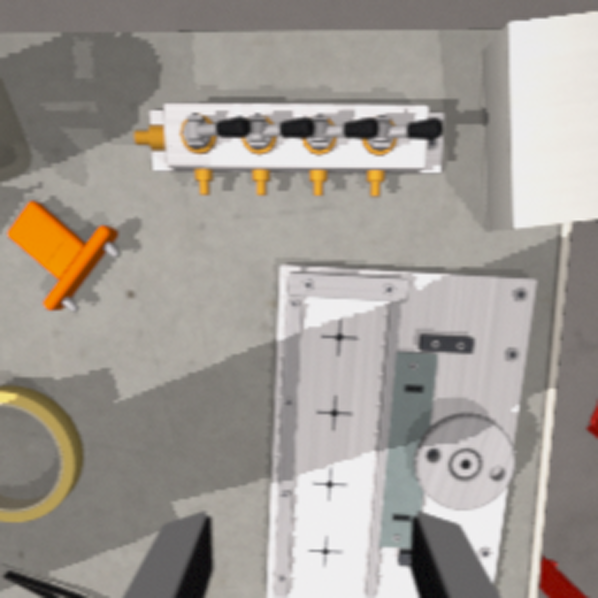

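```bash
cat >> h.py <<'E'
def darkc(im,uv,r=7):
    g=im.astype(float).mean(2) if im.ndim==3 else im
    u,v=np.round(uv).astype(int); p=g[v-r:v+r+1,u-r:u+r+1]
    w=np.clip(np.median(p)-15-p,0,None); ys,xs=np.mgrid[-r:r+1,-r:r+1]
    return np.array([u+(w*xs).sum()/w.sum(),v+(w*ys).sum()/w.sum()])
E
python3 - <<'E'
from h import *
pts=[(486,201.7,10),(483.2,151.3,10),(480.2,101.4,10),(477,50.8,10),(567.4,122,30),(545.8,127.9,30),(589.4,115,30)]
for P in pts:
    L=[]
    for f in ['w1','w2','w3']:
        W=wc(f);im=np.load(f'pics/{f}.npy'); uv=proj(W,P)
        r=5 if P[2]==10 else 4
        q=darkc(im,darkc(im,uv,r),r); L.append(ray(W,q)); print(f,uv,q,onz(W,q,P[2])[:2],end=' ')
    print('\n  tri',*tri(L))
E
```

```text
w1 [258.87 106.33] [258.7  105.92] [485.75 202.27] w2 [271.27 159.15] [271.04 158.99] [485.64 201.94] w3 [267.4  146.68] [267.12 146.17] [485.59 202.45] 
  tri [485.63 202.31  10.91] [np.float64(0.12170313830763897), np.float64(0.21276644394059507), np.float64(0.26452088532028917)]
w1 [256.89 141.21] [256.6  140.67] [482.77 152.1 ] w2 [269.11 190.88] [268.92 190.21] [482.9 152.4] w3 [265.44 179.86] [265.01 179.06] [482.55 152.55] 
  tri [482.8  151.92   7.99] [np.float64(0.05281715998662891), np.float64(0.21729311030478482), np.float64(0.22462953584837592)]
w1 [254.9  173.63] [254.69 173.08] [479.87 102.28] w2 [266.95 220.45] [266.71 220.06] [479.81 102.07] w3 [263.47 210.74] [262.93 210.04] [479.36 102.57] 
  tri [479.68 102.31  10.01] [np.float64(0.19409303582662896), np.float64(0.2566860691796285), np.float64(0.40708751568721135)]
w1 [252.9  204.56] [252.7  203.79] [476.68  52.1 ] w2 [264.79 248.72] [264.69 247.97] [476.82  52.18] w3 [261.49 240.23] [260.96 239.22] [476.14  52.6 ] 
  tri [476.57  51.71   8.67] [np.float64(0.10826253436053553), np.float64(0.351548391993655), np.flo
[... 170 characters left out ...]
1.66] 
  tri [566.33 122.4   32.68] [np.float64(0.052937796553537794), np.float64(0.12931596397329273), np.float64(0.17617155593799785)]
w1 [299.75 158.91] [299.42 158.3 ] [545.28 128.8 ] w2 [310.4  209.06] [310.18 208.81] [545.45 128.3 ] w3 [308.14 198.06] [307.81 197.42] [545.26 128.89] 
  tri [545.   129.18  31.85] [np.float64(0.06492383940892808), np.float64(0.21970227007868245), np.float64(0.28066793242691024)]
w1 [328.96 167.59] [328.82 168.48] [589.29 113.67] w2 [338.25 216.88] [337.89 217.72] [588.95 113.62] w3 [336.94 206.05] [336.23 206.55] [588.4  114.22] 
  tri [589.28 113.38  28.55] [np.float64(0.3611158881540686), np.float64(0.30479863376511496), np.float64(0.5265186240506801)]
```

```bash
cat >> h.py <<'E'
from scipy.spatial.transform import Rotation as Ro
def Rt(yaw_deg):
    # tool x at world angle 90+yaw, jaws (tool y) at world angle yaw, z down
    a=np.radians(yaw_deg); c,s=np.cos(a),np.sin(a)
    y=np.array([c,s,0]); z=np.array([0,0,-1.]); x=np.cross(y,z); return np.c_[x,y,z]
def go(P,yaw=0):
    o=arm.get_obs(); R=np.array(o['eef_rot']);p=np.array(o['eef_pos'])
    s=R.T@(np.array(P)-p)/1000; w=np.degrees(Ro.from_matrix(R.T@Rt(yaw)).as_rotvec())
    print('t',o['t'],'from',p,'->',P,yaw,'| row',np.round(s,4),np.round(w,2),'joints',np.array(o['joint_pos']))
E
python3 - <<'E'
from h import *
go((480,-320,280)); go((480,-320,300))
E
```

```text
t 4.925 from [465.67 178.27 268.25] -> (480, -320, 280) 0 | row [-0.5   0.02 -0.01] [ 0.11 -0.04 -0.34] joints [-0.36  0.34 -0.08  1.85  0.03  0.96 -0.46]
t 4.925 from [465.67 178.27 268.25] -> (480, -320, 300) 0 | row [-0.5   0.02 -0.03] [ 0.11 -0.04 -0.34] joints [-0.36  0.34 -0.08  1.85  0.03  0.96 -0.46]
```

play_rows --motion "-0.04 0 -0.01 0 0 0 1;-0.09 0 -0.02 0 0 0 1;-0.14 0.005 -0.02 0 0 0 1;-0.19 0.01 -0.02 0 0 0 1;-0.24 0.01 -0.02 0 0 0 1;-0.29 0.01 -0.02 0 0 0 1;-0.34 0.01 -0.02 0 0 0 1;-0.39 0.01 -0.02 0 0 0 1;-0.44 0.012 -0.02 0.1 0 -0.3 1;-0.48 0.015 -0.02 0.1 0 -0.3 1;-0.498 0.018 -0.02 0.1 0 -0.3 1;-0.498 0.018 -0.02 0.1 0 -0.3 1;-0.498 0.018 -0.02 0.1 0 -0.3 1"

```text
t: 6.55
eef_pos: [481.4, -317.2, 287.4]
eef_rot: [[-0.002, 1.0, -0.0], [1.0, 0.002, 0.003], [0.003, -0.0, -1.0]]
force: [-0.2, 0.2, -0.9]
width: 0.998
```

```bash
sed -i "s/precision=2/precision=4/" h.py; python3 - <<'E'
from h import *
im,o=snap('wrist','w4'); print(o['eef_pos'],o['t'],o['width'],o['eef_rot'])
o=arm.get_obs();print(o['eef_pos'])
E
```

```text
[ 481.4312 -317.2002  287.4489] 6.55 0.9978264006369476 [[-0.0024  1.     -0.0003]
 [ 1.      0.0024  0.0028]
 [ 0.0028 -0.0003 -1.    ]]
[ 481.3698 -317.3624  287.7165]
```

View pics/w4.png

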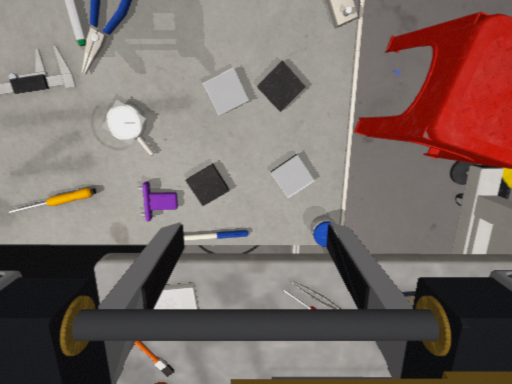

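```bash
cat >> h.py <<'E'
def pack(im,C,uv,kind,z=14,r=45,dbg=None):
    g=cv2.GaussianBlur(im,(3,3),0).mean(2); u,v=np.round(uv).astype(int)
    v0,u0=max(v-r,0),max(u-r,0); p=g[v0:v+r,u0:u+r]; c=g[v-4:v+5,u-4:u+5]; t=np.median(c); bg=np.median(p)
    m=(np.abs(p-t)<np.abs(bg-t)*0.5).astype(np.uint8) 
    m=(p>(t+bg)/2) if t>bg else (p<(t+bg)/2)
    m=cv2.morphologyEx(m.astype(np.uint8),cv2.MORPH_OPEN,np.ones((3,3),np.uint8))
    n,l,s,cc=cv2.connectedComponentsWithStats(m); k=l[v-v0,u-u0]
    cs,_=cv2.findContours((l==k).astype(np.uint8),cv2.RETR_EXTERNAL,cv2.CHAIN_APPROX_NONE); cn=max(cs,key=cv2.contourArea)
    pts=np.array([onz(C,(q[0][0]+u0,q[0][1]+v0),z)[:2] for q in cn],np.float32)
    (c,wh,a)=cv2.minAreaRect(pts); a=a%90; a=a-90 if a>45 else a
    if dbg:
        o=im[:,:,::-1].copy(); b=cv2.boxPoints((c,wh,a)); 
        o=np.ascontiguousarray(o)
        cv2.polylines(o,[np.array([np.round(proj(C,(*q,z))) for q in b],np.int32)],True,(0,0,255),1)
        cv2.imwrite(f'pics/{dbg}.png',cv2.resize(o[v0:v+r,u0:u+r],None,fx=5,fy=5,interpolation=cv2.INTER_NEAREST))
    return np.array(c),np.array(wh),a,t,bg
E
python3 - <<'E'
from h import *
im=np.load('pics/w4.npy');W=wc('w4')
for n,uv in dict(A=(226,90),B=(281,85),C=(208,184),D=(293,175)).items(): print(n,*pack(im,W,uv,0,dbg='p'+n))
t=[cv2.imread(f'pics/p{n}.png') for n in 'ABCD']; cv2.imwrite('pics/p_all.png',cv2.resize(np.hstack(t[:4]),(800,200)))
E
```

```text
A [ 437.9186 -213.7827] [49.9261 49.4384] 25.935312271118164 182.33333333333334 158.33333333333334
B [ 519.1053 -205.899 ] [51.6428 50.6014] 44.783416748046875 49.333333333333336 155.33333333333334
C [ 407.3122 -352.5546] [54.5379 51.4933] 30.482093811035156 52.666666666666664 163.0
D [ 540.1728 -341.8036] [49.9331 49.7261] 34.8082389831543 184.0 160.33333333333334
```

View pics/p_all.png

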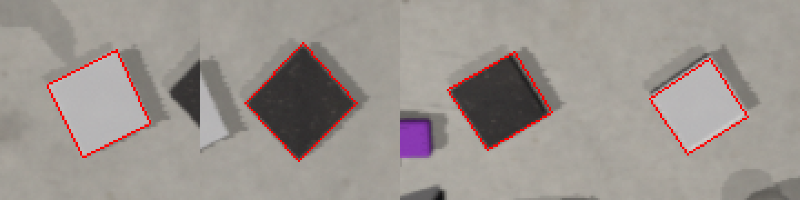

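```bash
python3 - <<'E'
from h import *
go((438,-214,80),-64)
E
```

```text
t 6.6 from [ 481.3698 -317.3624  287.7165] -> (438, -214, 80) -64 | row [ 0.103  -0.0431  0.208 ] [-0.07 -0.12 64.14] joints [ 0.4708  0.442   0.0978  1.618  -0.0495  1.0851  0.585 ]
```

play_rows --motion "0.03 -0.01 0.04 0 0 10 1;0.06 -0.02 0.08 0 0 20 0.8;0.09 -0.03 0.12 0 0 30 0.7;0.103 -0.043 0.16 0 0 40 0.7;0.103 -0.043 0.19 0 0 50 0.7;0.103 -0.043 0.208 0 0 60 0.7;0.103 -0.043 0.208 0 0 64.1 0.7;0.103 -0.043 0.208 0 0 64.1 0.7;0.103 -0.043 0.208 0 0 64.1 0.7"

```text
t: 7.72
eef_pos: [438.6, -213.3, 80.4]
eef_rot: [[0.897, 0.441, 0.001], [0.441, -0.897, 0.002], [0.002, -0.002, -1.0]]
force: [0.2, 0.5, -0.1]
width: 0.699
```

```bash
python3 - <<'E'
from h import *
go((438,-214,7),-64)
E
```

```text
t 7.725 from [ 438.6021 -213.3044   80.4107] -> (438, -214, 7) -64 | row [-0.001   0.0005  0.0734] [-0.1  -0.11  0.18] joints [ 0.1989  0.6204  0.2926  2.0823 -0.3717  0.4882 -0.343 ]
```

play_rows --motion "-0.001 0 0.02 0 0 0 0.7;-0.001 0 0.04 0 0 0 0.7;-0.001 0 0.058 0 0 0 0.7;-0.001 0 0.068 0 0 0 0.7;-0.001 0 0.0734 -0.1 -0.1 0.2 0.7;-0.001 0 0.0734 -0.1 -0.1 0.2 0.7;-0.001 0 0.0734 -0.1 -0.1 0.2 0.45;-0.001 0 0.0734 -0.1 -0.1 0.2 0.4;-0.001 0 0.0734 -0.1 -0.1 0.2 0.4;-0.001 0 0.0734 -0.1 -0.1 0.2 0.4;-0.001 0 0.0734 -0.1 -0.1 0.2 0.4"

```text
t: 9.1
eef_pos: [438.1, -213.7, 7.4]
eef_rot: [[0.899, 0.438, 0.001], [0.438, -0.899, -0.0], [0.001, 0.001, -1.0]]
force: [-0.7, 0.2, 6.0]
width: 0.53
```

```bash
python3 - <<'E'
from h import *
im,o=snap('wrist','w5'); print(o['width']*94,o['force'])
go((438,-214,110),-64)
E
```

```text
49.84570683045763 [-0.679   0.2124  6.0473]
t 9.15 from [ 438.1529 -213.7258    7.4277] -> (438, -214, 110) -64 | row [-0.0002  0.0002 -0.1026] [ 0.03 -0.05 -0.02] joints [ 0.2686  0.7514  0.1913  2.1149 -0.4387  0.3112 -0.2883]
```

View pics/w5.png

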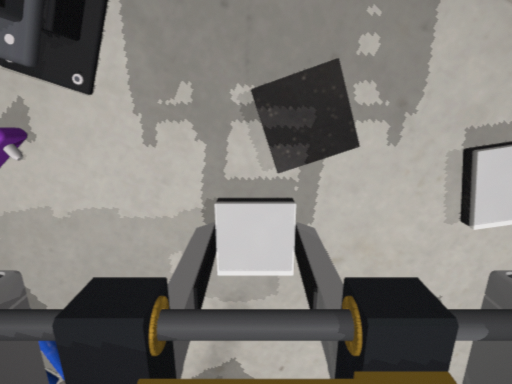

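play_rows --motion "0 0 -0.01 0 0 0 0.4;0 0 -0.03 0 0 0 0.4;0 0 -0.06 0 0 0 0.4;0 0 -0.1 0 0 0 0.4;0 0 -0.13 0 0 0 0.4;0 0 -0.13 0 0 0 0.4;0 0 -0.13 0 0 0 0.4"

```text
t: 10.02
eef_pos: [437.5, -213.1, 137.0]
eef_rot: [[0.899, 0.438, 0.0], [0.438, -0.899, 0.001], [0.0, -0.0, -1.0]]
force: [-0.4, 0.5, -0.5]
width: 0.532
```

```bash
python3 - <<'E'
from h import *
im=np.load('pics/w5.npy');W=wc('w5')
print(pack(im,W,(256,238),0,r=60,dbg='p5'))
z=np.load('pics/w5_pose.npz');print(z['p'])
P1=onz(W,(216,200),14)
o=arm.get_obs();print(o['force'],o['width'],o['eef_pos'])
# holder frame
a=np.radians(-3.47);X=np.array([np.cos(a),np.sin(a)]);Y=np.array([-np.sin(a),np.cos(a)]);c=np.array([481.2,127.3])
for hx,hy in [(3,75),(3,71),(3,25),(3,-25),(3,-75),(3,-125)]: print(hx,hy,c+hx*X+hy*Y)
q=c+3*X+68*Y
go((*q,150),-3.5)
E
```

```text
(array([ 437.4804, -213.7142]), array([50.3067, 51.3418]), 25.983726501464844, np.float64(201.33333333333334), np.float64(154.33333333333334))
[ 438.1283 -213.7161    7.4223]
[-0.4053  0.4534 -0.4975] 0.5320397925855987 [ 437.5474 -213.1496  137.0188]
3 75 [488.7339 201.9809]
3 71 [488.4918 197.9883]
3 25 [485.7076 152.0726]
3 -25 [482.6814 102.1643]
3 -75 [479.6551  52.2559]
3 -125 [476.6288   2.3476]
t 10.025 from [ 437.5474 -213.1496  137.0188] -> (np.float64(488.31026169379237), np.float64(194.99375287754248), 150) -3.5 | row [ 0.2246 -0.3446 -0.0128] [ -0.    -0.03 -60.5 ] joints [ 0.1363  0.5279  0.3761  2.0423 -0.3217  0.6272 -0.3883]
```

play_rows --motion "0.02 -0.03 -0.013 0 0 -7 0.4;0.045 -0.069 -0.013 0 0 -14 0.4;0.07 -0.107 -0.013 0 0 -21 0.4;0.095 -0.146 -0.013 0 0 -28 0.4;0.12 -0.184 -0.013 0 0 -35 0.4;0.145 -0.222 -0.013 0 0 -42 0.4;0.17 -0.261 -0.013 0 0 -49 0.4;0.195 -0.299 -0.013 0 0 -55 0.4;0.215 -0.33 -0.013 0 0 -60.5 0.4;0.2246 -0.3446 -0.013 0 0 -60.5 0.4;0.2246 -0.3446 -0.013 0 0 -60.5 0.4;0.2246 -0.3446 -0.013 0 0 -60.5 0.4"

```text
t: 11.52
eef_pos: [488.0, 192.7, 149.8]
eef_rot: [[0.064, 0.998, -0.001], [0.998, -0.064, -0.001], [-0.001, -0.001, -1.0]]
force: [-0.5, 0.0, -0.6]
width: 0.528
```

```bash
python3 - <<'E'
from h import *
im,o=snap('wrist','w6'); print(o['width']*94,o['force'])
go((488.3,195,20),-3.5)
E
```

```text
49.63940223673857 [-0.459   0.0048 -0.6025]
t 11.575 from [488.1938 192.7581 150.0215] -> (488.3, 195, 20) -3.5 | row [0.0024 0.     0.13  ] [-0.03  0.06 -0.19] joints [-0.5126  0.5288  0.1211  1.926  -0.0945  0.693  -0.3994]
```

View pics/w6.png

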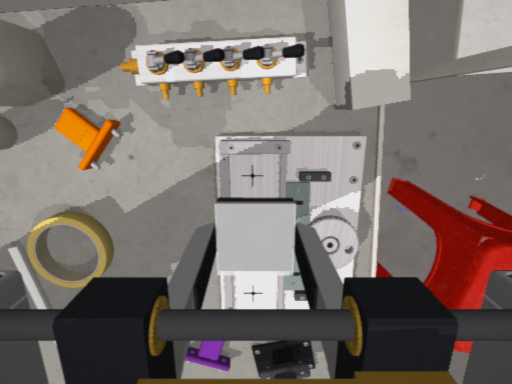

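play_rows --motion "0.001 0 0.04 0 0 0 0.4;0.002 0 0.08 0 0 0 0.4;0.002 0 0.11 0 0 -0.1 0.4;0.002 0 0.124 0 0 -0.2 0.4;0.002 0 0.13 0 0 -0.2 0.4;0.002 0 0.13 0 0 -0.2 0.4;0.002 0 0.13 0 0 -0.2 0.4"

```text
t: 12.45
eef_pos: [489.0, 194.9, 21.0]
eef_rot: [[0.061, 0.998, 0.001], [0.998, -0.061, -0.0], [-0.0, 0.001, -1.0]]
force: [0.1, 0.5, 0.7]
width: 0.533
```

```bash
python3 - <<'E'
from h import *
im,o=snap('wrist','w7'); print(o['width']*94,o['force'])
go((488.3,195,17.4),-3.5)
cv2.imwrite('pics/w7b.png',cv2.resize(im[60:340,130:410,::-1],None,fx=2.1,fy=2.1))
E
```

```text
50.094383991452204 [0.1486 0.5423 0.7   ]
t 12.5 from [488.9505 194.9345  20.9491] -> (488.3, 195, 17.4) -3.5 | row [ 0.     -0.0007  0.0035] [0.07 0.01 0.01] joints [-0.4818  0.7427  0.0737  2.0046 -0.1272  0.3976 -0.371 ]
```

View pics/w7b.png

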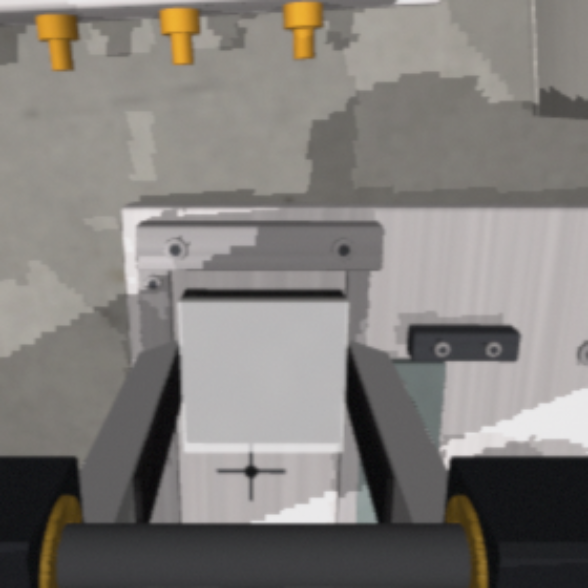

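play_rows --motion "0 -0.0005 0.002 0 0 0 0.4;0 -0.0005 0.003 0 0 0 0.4;0 -0.0005 0.003 0 0 0 0.4;0.003 -0.0005 0.003 0 0 0 0.4;0.006 -0.0005 0.003 0 0 0 0.4;0.006 -0.0005 0.003 0 0 0 0.4"

```text
t: 13.25
eef_pos: [488.9, 201.3, 17.9]
eef_rot: [[0.06, 0.998, 0.001], [0.998, -0.06, -0.0], [-0.0, 0.001, -1.0]]
force: [0.0, -0.1, -0.5]
width: 0.529
```

play_rows --motion "0 0 0.001 0 0 0 0.4;0 0 0.001 0 0 0 0.4;0.0015 0 0.001 0 0 0 0.4;0.002 0 0.001 0 0 0 0.4;0.002 0 0.001 0 0 0 0.4"

```text
t: 13.88
eef_pos: [488.9, 201.4, 17.4]
eef_rot: [[0.062, 0.998, 0.001], [0.998, -0.062, -0.002], [-0.002, 0.001, -1.0]]
force: [-0.8, -4.4, 6.8]
width: 0.531
```

play_rows --motion "0 0 0 0 0 0 0.62;0 0 0 0 0 0 0.62;0 0 -0.003 0 0 0 0.62;0 0 -0.02 0 0 0 0.62;0 0 -0.06 0 0 0 0.7;0 0 -0.11 0 0 0 0.8;0 0 -0.13 0 0 0 1;0 0 -0.13 0 0 0 1"

```text
t: 14.88
eef_pos: [490.1, 202.4, 149.9]
eef_rot: [[0.061, 0.998, 0.005], [0.998, -0.062, 0.0], [0.001, 0.005, -1.0]]
force: [-0.2, 0.1, -0.7]
width: 0.974
```

```bash
python3 - <<'E'
from h import *
im,o=snap('wrist','w8'); print(o['width']*94,o['force'])
go((480,-320,280),0)
W=wc('w8')
print(pack(im,W,np.round(proj(W,(489,201,24))).astype(int),0,z=24,r=60,dbg='p8'))
s,_=snap('side','side1')
E
```

```text
91.5225643106803 [-0.2262  0.0989 -0.7195]
t 14.925 from [489.0619 202.009  148.4188] -> (480, -320, 280) 0 | row [-0.5217  0.0233 -0.1311] [ 0.14  0.06 -3.52] joints [-0.5329  0.5354  0.1277  1.9192 -0.099   0.6911 -0.4081]
(array([489.6501, 178.0417]), array([94.7425, 56.8281]), -2.1161270141601562, np.float64(173.66666666666666), np.float64(149.66666666666666))
```

View pics/w8.png

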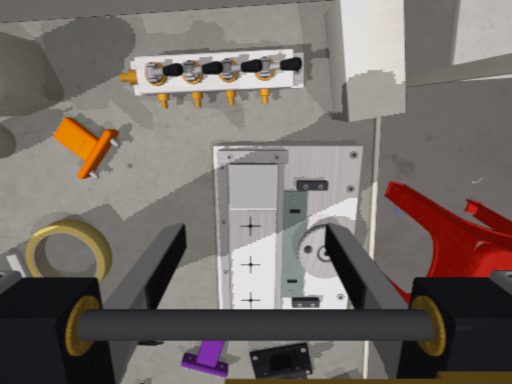

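View pics/side1.png

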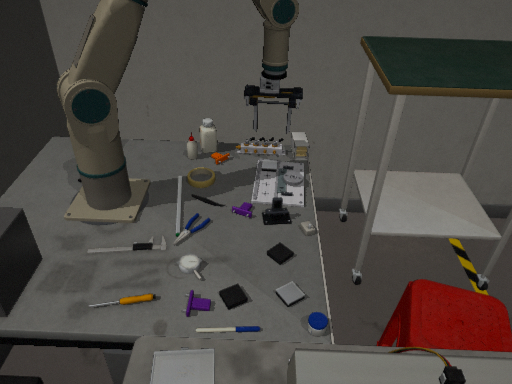

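```bash
python3 - <<'E'
from h import *
go((519,-206,150),-45)
E
```

```text
t 14.975 from [488.4015 201.7101 147.4295] -> (519, -206, 150) -45 | row [-0.4051  0.0556 -0.0018] [ 0.08  0.09 41.47] joints [-0.5328  0.537   0.1276  1.9199 -0.0991  0.691  -0.4081]
```

play_rows --motion "-0.03 0.004 0 0 0 4 1;-0.075 0.01 0 0 0 8 1;-0.12 0.016 0 0 0 13 1;-0.165 0.022 0 0 0 18 1;-0.21 0.029 0 0 0 23 1;-0.255 0.035 0 0 0 28 1;-0.3 0.041 0 0 0 33 1;-0.345 0.047 0 0 0 38 0.8;-0.385 0.053 0 0 0 41.5 0.7;-0.405 0.0556 0.02 0 0 41.5 0.7;-0.405 0.0556 0.03 0 0 41.5 0.7;-0.405 0.0556 0.04 0 0 41.5 0.7;-0.405 0.0556 0.04 0 0 41.5 0.7"

```text
t: 16.6
eef_pos: [518.5, -204.1, 107.3]
eef_rot: [[0.706, 0.708, -0.001], [0.708, -0.706, -0.0], [-0.001, -0.001, -1.0]]
force: [0.9, 0.1, -0.4]
width: 0.696
```

```bash
python3 - <<'E'
from h import *
im,o=snap('wrist','w9'); print(o['width']*94,o['force'])
W=wc('w9')
r=pack(im,W,proj(W,(519,-206,14)),0,r=60,dbg='p9');print(r)
go((*r[0],7.4),r[2]-90)
E
```

```text
65.45182612496342 [ 0.9368  0.0857 -0.4075]
(array([ 520.1563, -205.5068]), array([53.2444, 50.869 ]), -44.885536193847656, np.float64(51.0), np.float64(163.33333333333334))
t 16.65 from [ 518.9634 -204.5158  107.9157] -> (np.float64(520.1563110351562), np.float64(-205.5068359375), 7.4) -134.88553619384766 | row [0.0002 0.0015 0.1005] [ 0.07  0.02 89.97] joints [ 0.1473  0.6432  0.2732  1.8768 -0.2665  0.6568 -0.2032]
```

View pics/w9.png

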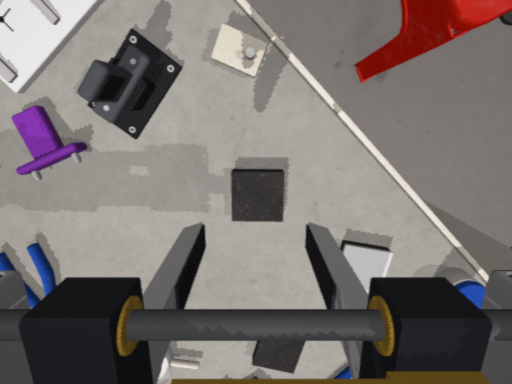

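play_rows --motion "0 0.001 0.03 0 0 0 0.7;0 0.001 0.06 0 0 0 0.7;0 0.001 0.085 0 0 0 0.7;0 0.001 0.096 0 0 0 0.7;0 0.001 0.1005 0 0 0 0.7;0 0.001 0.1005 0 0 0 0.7;0 0.001 0.1005 0 0 0 0.45;0 0.001 0.1005 0 0 0 0.4;0 0.001 0.1005 0 0 0 0.4;0 0.001 0.1005 0 0 0 0.4;0 0.001 0.1005 0 0 0 0.4"

```text
t: 18.02
eef_pos: [520.1, -205.5, 8.0]
eef_rot: [[0.706, 0.708, 0.001], [0.708, -0.706, -0.001], [-0.0, 0.001, -1.0]]
force: [-0.5, 0.4, 5.3]
width: 0.531
```

```bash
python3 - <<'E'
from h import *
o=arm.get_obs(); print(o['width']*94,o['force'],o['eef_pos'])
E
```

```text
49.90165028116772 [-0.4518  0.3999  5.3478] [ 520.1047 -205.5267    8.0213]
```

play_rows --motion "0 0 -0.01 0 0 0 0.4;0 0 -0.03 0 0 0 0.4;0 0 -0.06 0 0 0 0.4;0 0 -0.1 0 0 0 0.4;0 0 -0.13 0 0 0 0.4;0 0 -0.13 0 0 0 0.4;0 0 -0.13 0 0 0 0.4"

```text
t: 18.9
eef_pos: [519.5, -204.9, 137.6]
eef_rot: [[0.706, 0.708, -0.0], [0.708, -0.706, -0.001], [-0.001, 0.0, -1.0]]
force: [-1.3, -0.2, -0.2]
width: 0.53
```

```bash
cat >> h.py <<'E'
a_=np.radians(-3.47);HX=np.array([np.cos(a_),np.sin(a_)]);HY=np.array([-np.sin(a_),np.cos(a_)]);HC=np.array([481.2,127.3])
def H(x,y,z): return (*(HC+x*HX+y*HY),z)
E
python3 - <<'E'
from h import *
o=arm.get_obs(); print(o['width']*94,o['force'])
go(H(3,16,145),-3.5)
E
```

```text
49.84937900207668 [-1.2587 -0.224  -0.1848]
t 18.9 from [ 519.4681 -204.9247  137.5507] -> (np.float64(485.16291442412836), np.float64(143.08908829752482), 145) -3.5 | row [ 0.2223 -0.27   -0.0077] [  0.01   0.05 -41.4 ] joints [ 0.1317  0.6023  0.2967  1.8521 -0.2517  0.7236 -0.2149]
```

play_rows --motion "0.02 -0.024 -0.0077 0 0 -5 0.4;0.05 -0.06 -0.0077 0 0 -10 0.4;0.08 -0.097 -0.0077 0 0 -15 0.4;0.11 -0.134 -0.0077 0 0 -20 0.4;0.14 -0.17 -0.0077 0 0 -26 0.4;0.17 -0.206 -0.0077 0 0 -32 0.4;0.195 -0.237 -0.0077 0 0 -38 0.4;0.215 -0.26 -0.0077 0 0 -41.4 0.4;0.222 -0.27 -0.0077 0 0 -41.4 0.4;0.222 -0.27 0.01 0 0 -41.4 0.4;0.222 -0.27 0.04 0 0 -41.4 0.4;0.222 -0.27 0.07 0 0 -41.4 0.4;0.222 -0.27 0.095 0 0 -41.4 0.4;0.222 -0.27 0.105 0 0 -41.4 0.4;0.222 -0.27 0.105 0 0 -41.4 0.4"

```text
t: 20.78
eef_pos: [484.5, 141.9, 31.7]
eef_rot: [[0.063, 0.998, -0.002], [0.998, -0.063, -0.002], [-0.002, -0.002, -1.0]]
force: [-0.7, 0.3, -0.3]
width: 0.527
```

```bash
python3 - <<'E'
from h import *
im,o=snap('wrist','w10'); print(o['width']*94,o['force'])
go(H(3,16,19),-3.5)
cv2.imwrite('pics/w10b.png',cv2.resize(im[60:340,130:410,::-1],None,fx=2.1,fy=2.1))
E
```

```text
49.58444206991622 [-0.7093  0.3443 -0.26  ]
t 20.825 from [485.0568 142.3211  32.4185] -> (np.float64(485.16291442412836), np.float64(143.08908829752482), 19) -3.5 | row [0.0008 0.0001 0.0134] [-0.01  0.07 -0.07] joints [-0.3951  0.7064  0.0799  2.0553 -0.1357  0.3853 -0.2706]
```

View pics/w10b.png

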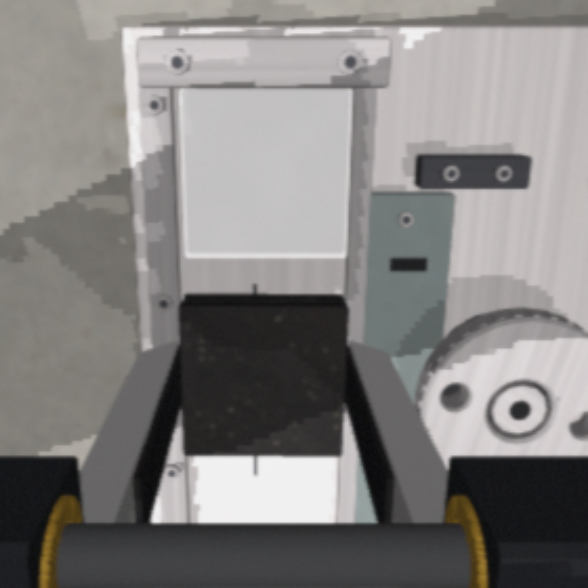

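play_rows --motion "0 0 0.007 0 0 0 0.4;0 0 0.0125 0 0 0 0.4;0 0 0.0138 0 0 0 0.4;0 0 0.0138 0 0 0 0.4;0.003 0 0.0138 0 0 0 0.4;0.006 0 0.0138 0 0 0 0.4;0.008 0 0.0138 0 0 0 0.4;0.008 0 0.0138 0 0 0 0.4"

```text
t: 21.82
eef_pos: [485.6, 150.6, 18.6]
eef_rot: [[0.062, 0.998, -0.0], [0.998, -0.062, -0.001], [-0.001, -0.0, -1.0]]
force: [0.9, 0.2, -0.5]
width: 0.532
```

Near; lower onto the floor and push gently.

play_rows --motion "0 0 0.001 0 0 0 0.4;0 0 0.001 0 0 0 0.4;0.0015 0 0.001 0 0 0 0.4;0.002 0 0.001 0 0 0 0.4;0.0025 0 0.001 0 0 0 0.4;0.0025 0 0.001 0 0 0 0.4"

```text
t: 22.58
eef_pos: [485.9, 151.9, 18.1]
eef_rot: [[0.063, 0.998, 0.0], [0.998, -0.063, -0.002], [-0.002, 0.0, -1.0]]
force: [-0.6, -2.1, 4.8]
width: 0.534
```

play_rows --motion "0.001 0 0 0 0 0 0.4;0.0015 0 0 0 0 0 0.4;0.0015 0 0 0 0 0 0.4"

```text
t: 22.95
eef_pos: [486.0, 153.0, 18.1]
eef_rot: [[0.063, 0.998, 0.0], [0.998, -0.063, -0.003], [-0.003, 0.0, -1.0]]
force: [-0.3, -2.4, 1.8]
width: 0.529
```

play_rows --motion "0.001 0 0 0 0 0 0.4;0.0015 0 0 0 0 0 0.4;0.0015 0 0 0 0 0 0.4"

```text
t: 23.32
eef_pos: [486.0, 153.0, 18.1]
eef_rot: [[0.064, 0.998, -0.0], [0.998, -0.064, -0.004], [-0.004, -0.0, -1.0]]
force: [-0.3, -5.7, 3.2]
width: 0.527
```

```bash
python3 - <<'E'
from h import *
im,o=snap('wrist','w11'); print(o['width']*94,o['force'])
cv2.imwrite('pics/w11b.png',cv2.resize(im[60:340,130:410,::-1],None,fx=2.1,fy=2.1))
E
```

```text
49.50398320573018 [-0.3155 -5.7484  3.1709]
```

View pics/w11b.png

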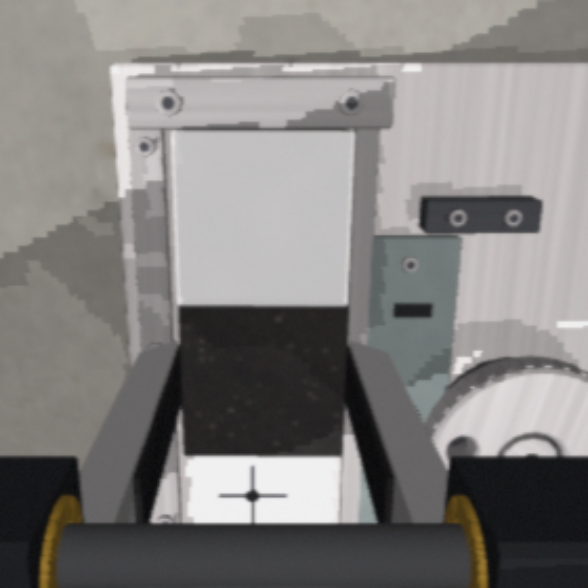

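play_rows --motion "0 0 0 0 0 0 0.62;0 0 0 0 0 0 0.62;0 0 -0.003 0 0 0 0.62;0 0 -0.02 0 0 0 0.62;0 0 -0.06 0 0 0 0.7;0 0 -0.11 0 0 0 0.8;0 0 -0.13 0 0 0 0.8;0 0 -0.13 0 0 0 0.8"

```text
t: 24.38
eef_pos: [487.2, 154.4, 149.6]
eef_rot: [[0.064, 0.998, 0.003], [0.998, -0.064, -0.002], [-0.002, 0.003, -1.0]]
force: [0.0, 0.0, -0.4]
width: 0.797
```

```bash
python3 - <<'E'
from h import *
snap('side','side2')
go((540,-342,110),34.8)
E
```

```text
t 24.425 from [486.1745 154.0209 148.3478] -> (540, -342, 110) 34.8 | row [-0.4915  0.0852  0.0401] [ -0.02   0.2  -38.44] joints [-0.4621  0.5141  0.1417  1.9672 -0.1069  0.6679 -0.3181]
```

View pics/side2.png

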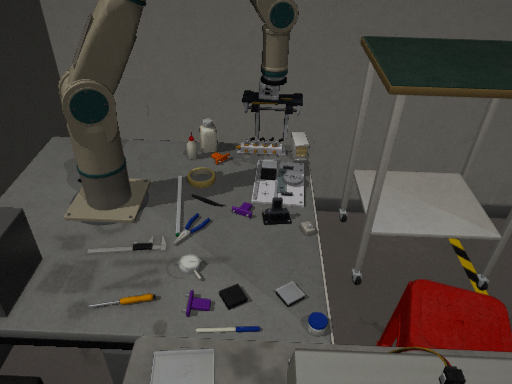

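Side view shows the last packs still at (233,296) black and (290,293) clear. Now to the clear one.

play_rows --motion "-0.03 0.005 0 0 0 -4 0.8;-0.08 0.014 0 0 0 -8 0.8;-0.13 0.022 0 0 0 -12 0.8;-0.18 0.031 0 0 0 -16 0.8;-0.23 0.04 0 0 0 -20 0.8;-0.28 0.048 0 0 0 -24 0.8;-0.33 0.057 0 0 0 -28 0.8;-0.38 0.066 0 0 0 -32 0.7;-0.43 0.074 0.01 0 0 -36 0.7;-0.47 0.081 0.02 0 0.2 -38.4 0.7;-0.4915 0.085 0.03 0 0.2 -38.4 0.7;-0.4915 0.085 0.04 0 0.2 -38.4 0.7;-0.4915 0.085 0.04 0 0.2 -38.4 0.7;-0.4915 0.085 0.04 0 0.2 -38.4 0.7"

```text
t: 26.18
eef_pos: [540.5, -339.7, 110.3]
eef_rot: [[-0.572, 0.82, -0.0], [0.82, 0.572, 0.001], [0.001, 0.0, -1.0]]
force: [-0.1, 1.2, 0.9]
width: 0.701
```

```bash
python3 - <<'E'
from h import *
im,o=snap('wrist','w12'); print(o['width']*94,o['force'])
W=wc('w12')
r=pack(im,W,proj(W,(540,-342,14)),0,r=60,dbg='p12');print(r)
go((*r[0],7.4),34.8)
E
```

```text
65.87275415983062 [-0.1177  1.2498  0.8654]
(array([ 540.1462, -341.0801]), array([50.0196, 49.7272]), 34.911285400390625, np.float64(192.0), np.float64(166.33333333333334))
t 26.225 from [ 540.6327 -340.1806  110.5925] -> (np.float64(540.1461791992188), np.float64(-341.08013916015625), 7.4) 34.8 | row [-0.0005 -0.001   0.1032] [ 0.03 -0.    0.1 ] joints [ 0.5696  0.7197 -0.0863  1.6369  0.0795  0.7882  1.0575]
```

View pics/p12.png

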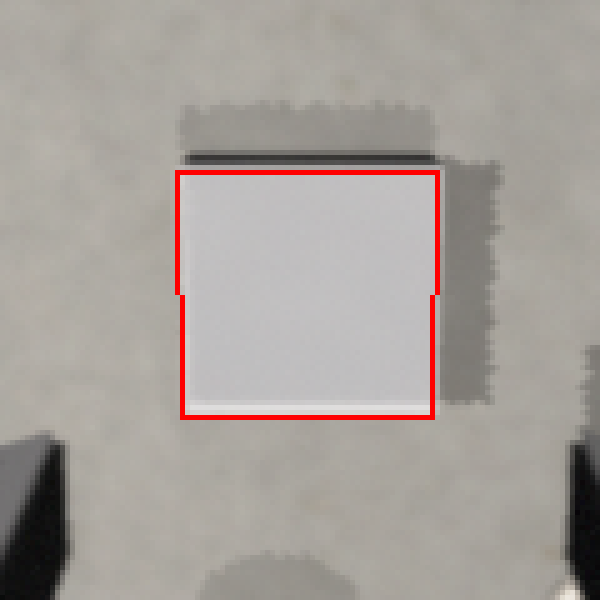

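play_rows --motion "0 -0.001 0.03 0 0 0 0.7;0 -0.001 0.06 0 0 0 0.7;0 -0.001 0.088 0 0 0 0.7;0 -0.001 0.098 0 0 0 0.7;0 -0.001 0.1032 0 0 0 0.7;0 -0.001 0.1032 0 0 0 0.7;0 -0.001 0.1032 0 0 0 0.45;0 -0.001 0.1032 0 0 0 0.4;0 -0.001 0.1032 0 0 0 0.4;0 -0.001 0.1032 0 0 0 0.4;0 -0.001 0.1032 0 0 0 0.4"

```text
t: 27.6
eef_pos: [540.2, -341.0, 8.2]
eef_rot: [[-0.572, 0.82, 0.001], [0.82, 0.572, -0.0], [-0.001, 0.001, -1.0]]
force: [0.2, -0.3, 5.5]
width: 0.533
```

play_rows --motion "0 0 -0.01 0 0 0 0.4;0 0 -0.03 0 0 0 0.4;0 0 -0.06 0 0 0 0.4;0 0 -0.1 0 0 0 0.4;0 0 -0.13 0 0 0 0.4;0 0 -0.13 0 0 0 0.4;0 0 -0.13 0 0 0 0.4"

```text
t: 28.48
eef_pos: [539.5, -340.7, 137.9]
eef_rot: [[-0.572, 0.82, 0.001], [0.82, 0.572, 0.0], [-0.0, 0.001, -1.0]]
force: [-0.2, 0.2, -0.7]
width: 0.536
```

```bash
python3 - <<'E'
from h import *
o=arm.get_obs(); print(o['width']*94,o['force'])
go(H(3,-34,145),-3.5)
E
```

```text
50.39342520847432 [-0.1912  0.2147 -0.6931]
t 28.475 from [ 539.516  -340.7482  137.9088] -> (np.float64(482.1366189725284), np.float64(93.18075697058477), 145) -3.5 | row [ 0.3888  0.2011 -0.0071] [ 0.03  0.01 38.39] joints [ 0.5734  0.6852 -0.0898  1.6181  0.0758  0.8413  1.0621]
```

play_rows --motion "0.03 0.015 -0.007 0 0 4 0.4;0.07 0.036 -0.007 0 0 8 0.4;0.11 0.057 -0.007 0 0 12 0.4;0.15 0.078 -0.007 0 0 16 0.4;0.19 0.098 -0.007 0 0 20 0.4;0.23 0.119 -0.007 0 0 24 0.4;0.27 0.14 -0.007 0 0 28 0.4;0.31 0.16 -0.007 0 0 32 0.4;0.35 0.181 -0.007 0 0 36 0.4;0.378 0.195 -0.007 0 0 38.4 0.4;0.388 0.2011 -0.007 0 0 38.4 0.4;0.388 0.2011 0 0 0 38.4 0.4;0.388 0.2011 0.03 0 0 38.4 0.4;0.388 0.2011 0.06 0 0 38.4 0.4;0.388 0.2011 0.09 0 0 38.4 0.4;0.388 0.2011 0.106 0 0 38.4 0.4;0.388 0.2011 0.106 0 0 38.4 0.4;0.388 0.2011 0.106 0 0 38.4 0.4"

```text
t: 30.72
eef_pos: [483.3, 92.1, 32.5]
eef_rot: [[0.062, 0.998, 0.002], [0.998, -0.062, 0.0], [0.0, 0.002, -1.0]]
force: [-0.3, -0.4, 0.6]
width: 0.531
```

```bash
python3 - <<'E'
from h import *
im,o=snap('wrist','w13'); print(o['width']*94,o['force'])
go(H(3,-34,19),-3.5)
cv2.imwrite('pics/w13b.png',cv2.resize(im[60:340,130:410,::-1],None,fx=2.1,fy=2.1))
E
```

```text
49.92662295544237 [-0.2989 -0.3713  0.6075]
t 30.775 from [483.4462  92.3732  32.7784] -> (np.float64(482.1366189725284), np.float64(93.18075697058477), 19) -3.5 | row [ 0.0007 -0.0014  0.0138] [ 0.13 -0.03 -0.03] joints [-0.2998  0.6951  0.0798  2.0936 -0.1464  0.3556 -0.1629]
```

View pics/w13b.png

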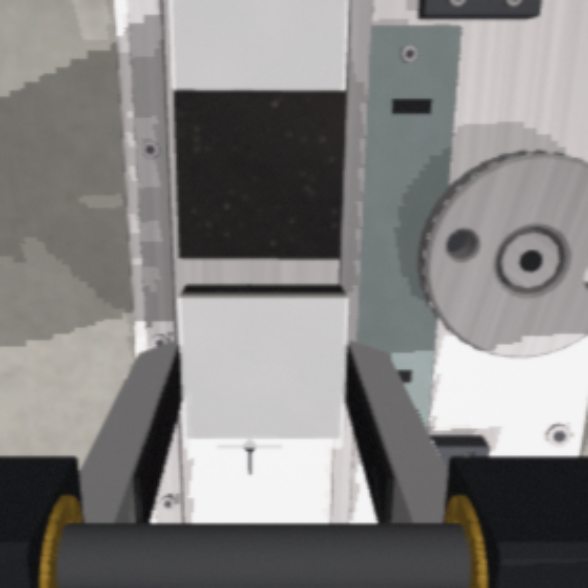

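play_rows --motion "0 -0.001 0.007 0.1 0 0 0.4;0 -0.0014 0.0125 0.1 0 0 0.4;0 -0.0014 0.0148 0.1 0 0 0.4;0 -0.0014 0.0148 0.1 0 0 0.4;0.003 -0.0014 0.0148 0.1 0 0 0.4;0.006 -0.0014 0.0148 0.1 0 0 0.4;0.0085 -0.0014 0.0148 0.1 0 0 0.4;0.0085 -0.0014 0.0148 0.1 0 0 0.4"

```text
t: 31.78
eef_pos: [482.9, 99.9, 18.1]
eef_rot: [[0.063, 0.998, 0.001], [0.998, -0.063, -0.001], [-0.001, 0.001, -1.0]]
force: [-0.0, -3.9, 4.7]
width: 0.531
```

play_rows --motion "0.001 0 0 0 0 0 0.4;0.002 0 0 0 0 0 0.4;0.003 0 0 0 0 0 0.4;0.003 0 0 0 0 0 0.4"

```text
t: 32.28
eef_pos: [482.9, 100.0, 18.1]
eef_rot: [[0.065, 0.998, 0.0], [0.998, -0.065, -0.004], [-0.004, 0.001, -1.0]]
force: [-1.0, -8.4, 5.5]
width: 0.53
```

```bash
python3 - <<'E'
from h import *
im,o=snap('wrist','w14'); print(o['width']*94,o['force'])
cv2.imwrite('pics/w14b.png',cv2.resize(im[60:340,130:410,::-1],None,fx=2.1,fy=2.1,interpolation=cv2.INTER_CUBIC))
E
```

```text
49.83989020858137 [-1.0122 -8.3743  5.4719]
```

View pics/w14b.png

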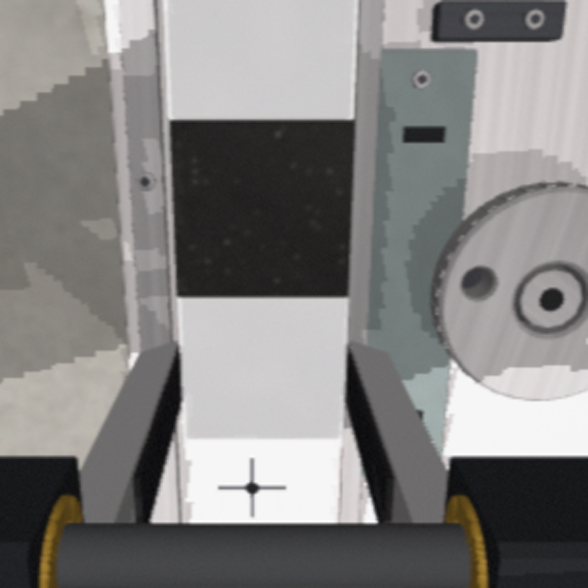

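play_rows --motion "0 0 0 0 0 0 0.62;0 0 0 0 0 0 0.62;0 0 -0.003 0 0 0 0.62;0 0 -0.02 0 0 0 0.62;0 0 -0.06 0 0 0 0.7;0 0 -0.11 0 0 0 0.8;0 0 -0.13 0 0 0 0.8;0 0 -0.13 0 0 0 0.8"

```text
t: 33.33
eef_pos: [483.9, 101.4, 149.6]
eef_rot: [[0.064, 0.998, 0.004], [0.998, -0.064, -0.002], [-0.002, 0.004, -1.0]]
force: [-0.2, -0.3, 0.1]
width: 0.8
```

```bash
python3 - <<'E'
from h import *
im,o=snap('side','side3')
r=pack(im,cam('side'),(233,295),0,r=30);print(r)
snap('wrist','w15')
go((406,-352,110),-59.5)
E
```

```text
(array([ 407.5564, -358.4583]), array([56.4352, 59.8796]), 30.572429656982422, np.float64(19.0), np.float64(92.66666666666667))
t 33.425 from [482.2988 100.8258 147.5507] -> (406, -352, 110) -59.5 | row [-0.4567 -0.0469  0.0393] [ 0.1   0.21 55.79] joints [-0.3715  0.4956  0.1511  2.0117 -0.1135  0.6435 -0.2121]
```

View pics/w15.png

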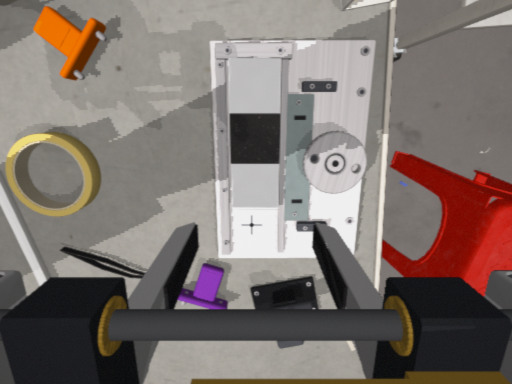

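play_rows --motion "-0.03 -0.003 0 0 0 5 0.8;-0.07 -0.007 0 0 0 10 0.8;-0.115 -0.012 0 0 0 15 0.8;-0.16 -0.017 0 0 0 20 0.8;-0.205 -0.021 0 0 0 25 0.8;-0.25 -0.026 0 0 0 30 0.8;-0.295 -0.03 0 0 0 35 0.8;-0.34 -0.035 0 0 0 40 0.7;-0.385 -0.04 0.01 0 0 46 0.7;-0.43 -0.045 0.02 0 0.2 52 0.7;-0.4567 -0.047 0.03 0 0.2 55.8 0.7;-0.4567 -0.047 0.04 0 0.2 55.8 0.7;-0.4567 -0.047 0.04 0 0.2 55.8 0.7;-0.4567 -0.047 0.04 0 0.2 55.8 0.7"

```text
t: 35.17
eef_pos: [406.3, -350.2, 109.0]
eef_rot: [[0.86, 0.51, 0.001], [0.51, -0.86, 0.001], [0.001, 0.0, -1.0]]
force: [0.1, 0.3, 0.1]
width: 0.701
```

```bash
python3 - <<'E'
from h import *
im,o=snap('wrist','w16'); print(o['width']*94,o['force'])
W=wc('w16')
r=pack(im,W,proj(W,(406,-352,14)),0,r=60,dbg='p16');print(r)
go((*r[0],7.4),-59.5)
E
```

```text
65.85352262645574 [0.1029 0.3424 0.1272]
(array([ 407.0327, -353.556 ]), array([53.6731, 50.1345]), 30.42431640625, np.float64(49.666666666666664), np.float64(158.0))
t 35.225 from [ 406.5118 -350.6106  109.3998] -> (np.float64(407.0326843261719), np.float64(-353.55596923828125), 7.4) -59.5 | row [-0.0012  0.0027  0.102 ] [ 0.06 -0.07  0.14] joints [ 0.4301  0.627   0.3498  1.9351 -0.3466  0.6365 -0.0363]
```

View pics/p16.png

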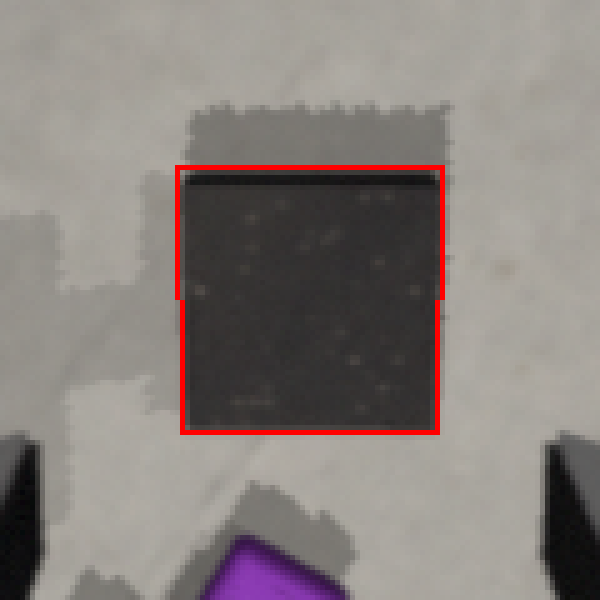

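play_rows --motion "-0.0025 0.0025 0.03 0 0 0 0.7;-0.0025 0.0025 0.06 0 0 0 0.7;-0.0025 0.0025 0.088 0 0 0 0.7;-0.0025 0.0025 0.098 0 0 0 0.7;-0.0025 0.0025 0.102 0 0 0 0.7;-0.0025 0.0025 0.102 0 0 0 0.7;-0.0025 0.0025 0.102 0 0 0 0.45;-0.0025 0.0025 0.102 0 0 0 0.4;-0.0025 0.0025 0.102 0 0 0 0.4;-0.0025 0.0025 0.102 0 0 0 0.4;-0.0025 0.0025 0.102 0 0 0 0.4"

```text
t: 36.6
eef_pos: [406.2, -354.4, 8.0]
eef_rot: [[0.86, 0.51, 0.003], [0.51, -0.86, -0.001], [0.002, 0.002, -1.0]]
force: [0.1, 0.4, 5.9]
width: 0.529
```

play_rows --motion "0 0 -0.01 0 0 0 0.4;0 0 -0.03 0 0 0 0.4;0 0 -0.06 0 0 0 0.4;0 0 -0.1 0 0 0 0.4;0 0 -0.13 0 0 0 0.4;0 0 -0.13 0 0 0 0.4;0 0 -0.13 0 0 0 0.4"

```text
t: 37.48
eef_pos: [405.5, -353.6, 137.6]
eef_rot: [[0.86, 0.51, 0.002], [0.51, -0.86, 0.0], [0.002, 0.001, -1.0]]
force: [0.1, -0.3, -0.3]
width: 0.535
```

```bash
python3 - <<'E'
from h import *
o=arm.get_obs(); print(o['width']*94,o['force'])
go(H(3,-85,145),-3.5)
E
```

```text
50.25446571218158 [ 0.0599 -0.2685 -0.3385]
t 37.475 from [ 405.527  -353.647   137.5521] -> (np.float64(479.04979761189645), np.float64(42.27425901710592), 145) -3.5 | row [ 0.2651 -0.3031 -0.0073] [  0.09  -0.06 -55.85] joints [ 0.4143  0.5883  0.3808  1.9096 -0.3269  0.7027 -0.0472]
```

play_rows --motion "0.02 -0.023 -0.007 0 0.1 -5 0.4;0.05 -0.057 -0.007 0 0.1 -10 0.4;0.08 -0.091 -0.007 0 0.1 -16 0.4;0.11 -0.126 -0.007 0 0.1 -22 0.4;0.14 -0.16 -0.007 0 0.1 -28 0.4;0.17 -0.194 -0.007 0 0.1 -34 0.4;0.2 -0.229 -0.007 0 0.1 -40 0.4;0.23 -0.263 -0.007 0 0 -47 0.4;0.255 -0.292 -0.007 0 0 -53 0.4;0.265 -0.303 -0.007 0.1 0 -55.8 0.4;0.265 -0.303 -0.007 0.1 0 -55.8 0.4;0.265 -0.303 0 0.1 0 -55.8 0.4;0.265 -0.303 0.03 0.1 0 -55.8 0.4;0.265 -0.303 0.06 0.1 0 -55.8 0.4;0.265 -0.303 0.09 0.1 0 -55.8 0.4;0.265 -0.303 0.106 0.1 0 -55.8 0.4;0.265 -0.303 0.106 0.1 0 -55.8 0.4;0.265 -0.303 0.106 0.1 0 -55.8 0.4"

```text
t: 39.72
eef_pos: [479.4, 41.1, 32.1]
eef_rot: [[0.064, 0.998, 0.001], [0.998, -0.064, 0.0], [0.001, 0.001, -1.0]]
force: [0.4, -0.6, 0.1]
width: 0.531
```

```bash
python3 - <<'E'
from h import *
im,o=snap('wrist','w17'); print(o['width']*94,o['force'])
go(H(3,-85,18),-3.5)
cv2.imwrite('pics/w17b.png',cv2.resize(im[60:340,130:410,::-1],None,fx=2.1,fy=2.1))
E
```

```text
49.933471235148495 [ 0.4468 -0.6235  0.0718]
t 39.775 from [479.6839  41.4103  32.32  ] -> (np.float64(479.04979761189645), np.float64(42.27425901710592), 18) -3.5 | row [ 0.0008 -0.0007  0.0143] [ 0.09 -0.05 -0.13] joints [-0.2022  0.6889  0.0858  2.1215 -0.1677  0.3357 -0.0409]
```

View pics/w17b.png

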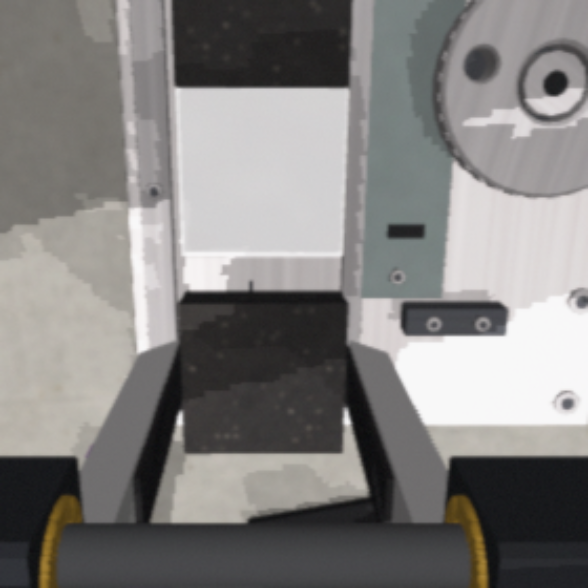

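play_rows --motion "0 -0.0005 0.007 0 0 0 0.4;0 -0.0007 0.0125 0 0 0 0.4;0 -0.0007 0.0143 0 0 0 0.4;0 -0.0007 0.0143 0 0 0 0.4;0.003 -0.0007 0.0143 0 0 0 0.4;0.006 -0.0007 0.0143 0 0 0 0.4;0.008 -0.0007 0.0143 0 0 0 0.4;0.008 -0.0007 0.0143 0 0 0 0.4"

```text
t: 40.78
eef_pos: [479.7, 50.0, 18.1]
eef_rot: [[0.063, 0.998, 0.002], [0.998, -0.063, 0.001], [0.001, 0.002, -1.0]]
force: [-0.1, 1.4, -0.1]
width: 0.532
```

play_rows --motion "0.001 0 0 0 0 0 0.4;0.002 0 0 0 0 0 0.4;0.003 0 0 0 0 0 0.4;0.003 0 0 0 0 0 0.4"

```text
t: 41.28
eef_pos: [479.8, 51.6, 18.0]
eef_rot: [[0.064, 0.998, 0.002], [0.998, -0.064, -0.0], [-0.0, 0.002, -1.0]]
force: [-0.3, -5.2, 0.8]
width: 0.53
```

play_rows --motion "0.002 0 0.001 0 0 0 0.4;0.003 0 0.001 0 0 0 0.4;0.003 0 0.001 0 0 0 0.4"

```text
t: 41.65
eef_pos: [479.8, 51.6, 17.9]
eef_rot: [[0.066, 0.998, 0.002], [0.998, -0.066, -0.003], [-0.003, 0.002, -1.0]]
force: [-2.4, -8.0, 13.8]
width: 0.53
```

```bash
python3 - <<'E'
from h import *
im,o=snap('wrist','w18'); print(o['width']*94,o['force'])
cv2.imwrite('pics/w18b.png',cv2.resize(im[60:340,130:410,::-1],None,fx=2.1,fy=2.1))
E
```

```text
49.86338633086962 [-2.4339 -8.0293 13.7705]
```

View pics/w18b.png

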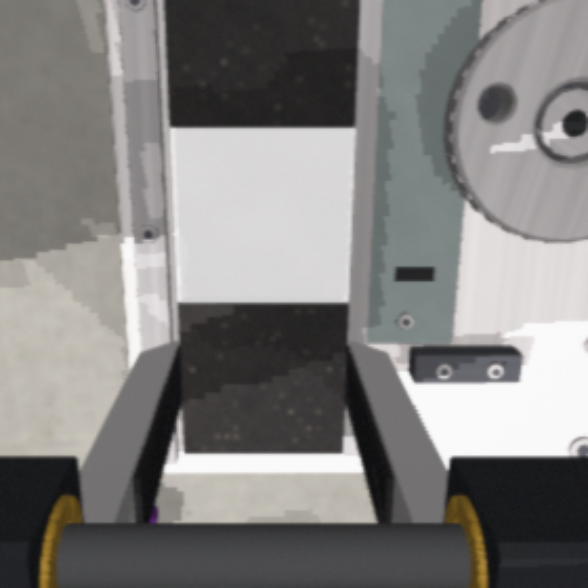

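play_rows --motion "0 0 -0.0005 0 0 0 0.62;0 0 -0.0005 0 0 0 0.62;0 0 -0.003 0 0 0 0.62;0 0 -0.02 0 0 0 0.62;0 0 -0.06 0 0 0 0.7;0 0 -0.11 0 0 0 0.8;-0.03 0.01 -0.14 0 0 0 0.8;-0.08 0.02 -0.16 0 0 0 0.8;-0.12 0.025 -0.18 0 0 -3.5 0.8;-0.12 0.025 -0.18 0 0 -3.5 0.8;-0.12 0.025 -0.18 0 0 -3.5 0.8"

```text
t: 43.08
eef_pos: [496.1, -68.0, 198.0]
eef_rot: [[0.005, 1.0, 0.001], [1.0, -0.005, -0.002], [-0.002, 0.001, -1.0]]
force: [-0.6, 0.2, -0.9]
width: 0.8
```

```bash
python3 - <<'E'
from h import *
im,o=snap('wrist','w19'); print(o['eef_pos'],o['force'])
E
```

```text
[496.068  -67.9631 197.9884] [-0.5547  0.2224 -0.9375]
```

View pics/w19.png

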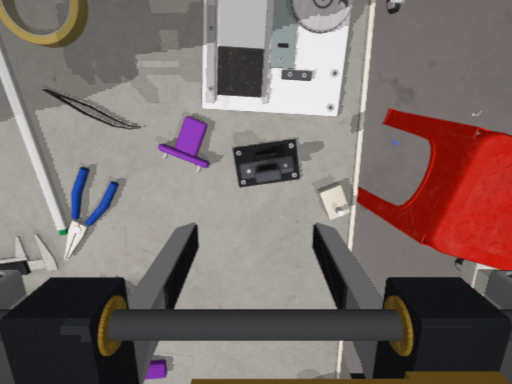

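```bash
python3 - <<'E'
from h import *
im=np.load('pics/w19.npy')
a=cv2.resize(np.clip(im[120:200,215:320,::-1].astype(float)*2,0,255).astype(np.uint8),None,fx=7,fy=7,interpolation=cv2.INTER_CUBIC); cv2.imwrite('pics/w19b.png',a)
im,_=snap('side','side4'); cv2.imwrite('pics/s4b.png',cv2.resize(np.clip(im[180:240,220:330,::-1].astype(float)*2,0,255).astype(np.uint8),None,fx=7,fy=7,interpolation=cv2.INTER_CUBIC))
E
```

```text
(no output)
```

View pics/w19b.png

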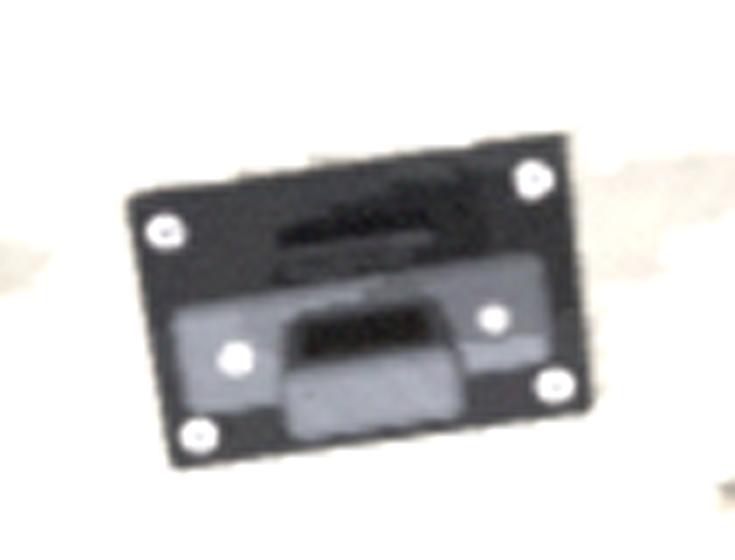

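View pics/s4b.png

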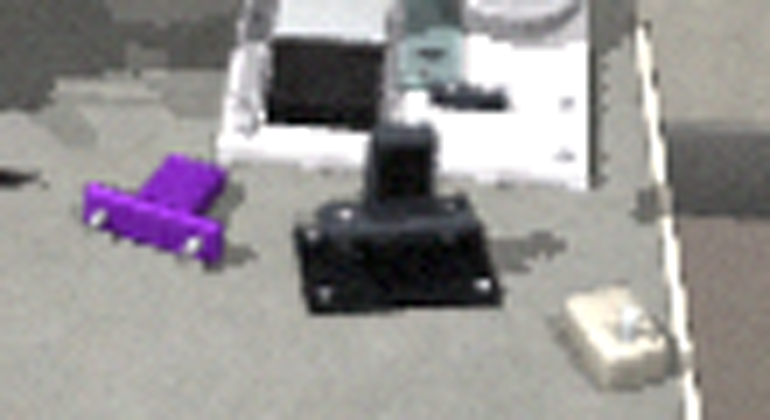

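```bash
python3 - <<'E'
from h import *
W=wc('w19');c=lambda u,v:(u/7+215,v/7+120)
d=[onz(W,c(236,357),32),onz(W,c(493,318),32)]
print(d,np.linalg.norm(d[1]-d[0]),np.degrees(np.arctan2(*(d[1]-d[0])[[1,0]])))
print('gripTop',onz(W,c(375,394),75),[onz(W,c(*q),75) for q in [(285,360),(460,347),(463,415),(295,438)]])
print('base',[onz(W,c(*q),5) for q in [(128,198),(567,135),(592,408),(176,468)]], )
print('screws',[onz(W,c(*q),5) for q in [(165,231),(533,178),(555,385),(199,437)]], )
go((515,-100,150),0)
E
```

```text
[array([489.2457, -59.888 ,  32.    ]), array([532.7791, -53.3665,  32.    ])] 44.01916179799988 8.519786124159085
gripTop [510.9291 -56.3615  75.    ] [array([497.4817, -51.1035,  75.    ]), array([523.5082, -49.2551,  75.    ]), array([524.164 , -59.6575,  75.    ]), array([498.9398, -63.0982,  75.    ])]
base [array([469.5943, -36.5264,   5.    ]), array([547.9474, -25.7098,   5.    ]), array([554.2727, -75.6327,   5.    ]), array([477.2618, -86.7392,   5.    ])]
screws [array([476.1093, -42.4923,   5.    ]), array([542.1258, -33.297 ,   5.    ]), array([547.2993, -71.25  ,   5.    ]), array([481.6358, -80.8067,   5.    ])]
t 43.175 from [495.8932 -67.3121 197.6342] -> (515, -100, 150) 0 | row [-0.0325  0.0192  0.0477] [ 0.    0.12 -0.17] joints [-0.0389  0.4305  0.1632  1.9398 -0.0938  0.7782  0.1736]
```

play_rows --motion "0 0.002 0 0 0 -10 0.6;0.002 0.004 0 0 0 -20 0.6;0.004 0.006 0 0 0 -30 0.6;0.006 0.008 0 0 0 -40 0.6;0.008 0.01 0.005 0 0 -50 0.6;0.01 0.012 0.01 0 0 -60 0.6;0.0107 0.015 0.015 0 0 -70 0.6;0.0107 0.015 0.02 0 0 -80 0.6;0.0107 0.015 0.025 0 0 -90 0.6;0.0107 0.015 0.03 0 0 -98.4 0.6;0.0107 0.015 0.03 0 0 -98.4 0.6;0.0107 0.015 0.03 0 0 -98.4 0.6"

```text
t: 44.68
eef_pos: [510.8, -55.9, 167.4]
eef_rot: [[-0.99, -0.142, -0.0], [-0.142, 0.99, -0.002], [0.001, -0.002, -1.0]]
force: [-0.4, -0.6, 0.4]
width: 0.6
```

```bash
python3 - <<'E'
from h import *
im,o=snap('wrist','w20'); print(o['eef_pos'],o['force'],np.array(o['joint_pos']))
cv2.imwrite('pics/w20b.png',cv2.resize(np.clip(im[100:320,150:370,::-1].astype(float)*2,0,255).astype(np.uint8),None,fx=2.7,fy=2.7,interpolation=cv2.INTER_CUBIC))
E
```

```text
[510.8354 -55.8982 167.4227] [-0.3981 -0.6092  0.4348] [ 0.2652  0.5002 -0.3063  1.9294  0.2177  0.7442  1.5464]
```

View pics/w20b.png

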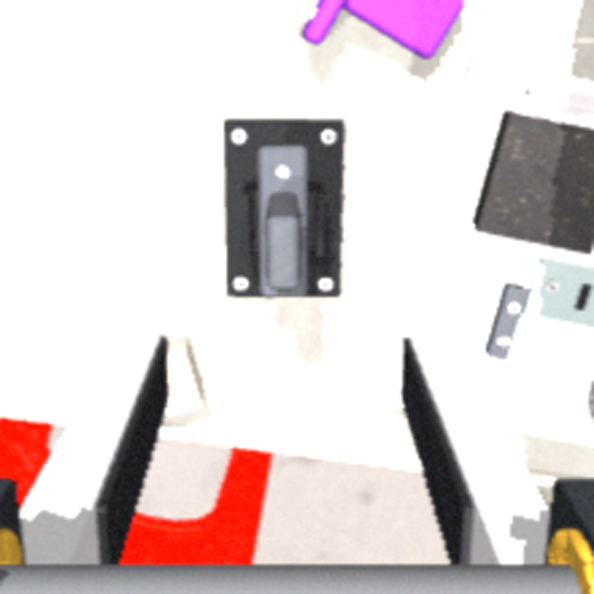

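```bash
python3 - <<'E'
from h import *
A=wc('w19');B=wc('w20');c=lambda u,v:(u/7+215,v/7+120);b=lambda u,v:(u/2.7+150,v/2.7+100)
print('dot',tri([ray(A,c(236,357)),ray(B,b(283,172))]),onz(B,b(283,172),32))
print('top',tri([ray(A,c(377,393)),ray(B,b(283,252))]),onz(B,b(283,252),75))
print('top corners',[onz(B,b(*q),75)[:2] for q in [(268,217),(298,217),(300,288),(268,288)]])
S=[onz(B,b(*q),5) for q in [(239,136),(328,137),(326,284),(241,284)]]
print('screws',S,np.mean(S,0))
go((511,-56.6,50),98.4)
E
```

```text
dot (array([488.9108, -59.4499,  37.5898]), [np.float64(0.8098793370204576), np.float64(0.809879337020471)]) [489.3238 -58.7901  32.    ]
top (array([510.465 , -56.5402,  75.757 ]), [np.float64(1.159700739647307), np.float64(1.1597007396472747)]) [509.7691 -55.7634  75.    ]
top corners [array([497.8733, -62.777 ]), array([496.3758, -52.3769]), array([522.2429, -47.8027]), array([523.8835, -59.1854])]
screws [array([481.5879, -78.9766,   5.    ]), array([476.5898, -41.222 ,   5.    ]), array([542.2185, -31.6717,   5.    ]), array([547.6877, -69.619 ,   5.    ])] [512.021  -55.3723   5.    ]
t 44.725 from [510.9481 -56.116  167.583 ] -> (511, -56.6, 50) 98.4 | row [-0.     -0.0003  0.1176] [-0.11 -0.02 -0.23] joints [ 0.2653  0.4999 -0.3061  1.9293  0.2178  0.7442  1.5468]
```

play_rows --motion "0 -0.0003 0.03 -0.1 0 -0.2 0.5;0 -0.0003 0.06 -0.1 0 -0.2 0.4;0 -0.0003 0.09 -0.1 0 -0.2 0.4;0 -0.0003 0.115 -0.1 0 -0.2 0.4;0 -0.0003 0.1295 -0.1 0 -0.2 0.4;0 -0.0003 0.1295 -0.1 0 -0.2 0.4;0 -0.0003 0.1295 -0.1 0 -0.2 0.4"

```text
t: 45.6
eef_pos: [511.7, -56.6, 38.8]
eef_rot: [[-0.989, -0.145, 0.001], [-0.145, 0.989, -0.0], [-0.001, -0.001, -1.0]]
force: [-0.1, -0.4, 0.4]
width: 0.403
```

```bash
python3 - <<'E'
from h import *
im,o=snap('wrist','w21'); print(o['eef_pos'],o['eef_rot'],o['force'],np.array(o['joint_pos']))
cv2.imwrite('pics/w21b.png',cv2.resize(np.clip(im[100:384,130:390,::-1].astype(float)*2,0,255).astype(np.uint8),None,fx=2.1,fy=2.1,interpolation=cv2.INTER_CUBIC))
E
```

```text
[511.6697 -56.6312  38.837 ] [[-0.9894 -0.1454  0.001 ]
 [-0.1454  0.9894 -0.0004]
 [-0.0009 -0.0006 -1.    ]] [-0.0828 -0.352   0.415 ] [ 0.1953  0.7051 -0.2096  2.0241  0.3215  0.4423  1.4591]
```

View pics/w21b.png

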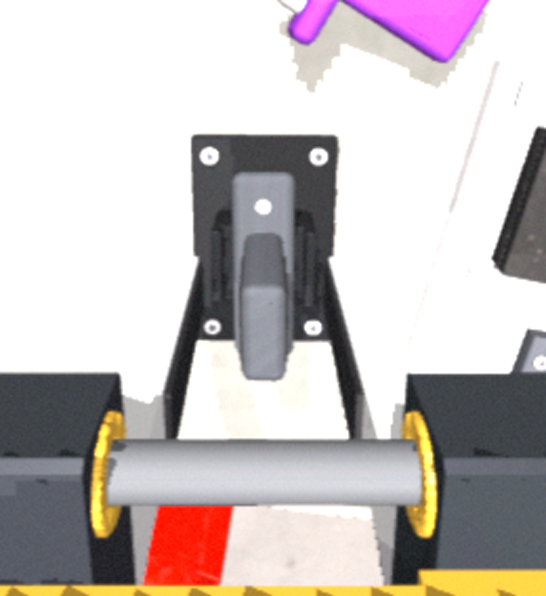

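play_rows --motion "0 0 0.0005 0 0 0 0.2;0 0 0.0005 0 0 0 0.02;0 0 0.0005 0 0 0 0.02;0 0 0.0005 0 0 0 0.02;0 0 0.0005 0 0 0 0.02"

```text
t: 46.28
eef_pos: [512.0, -56.7, 38.8]
eef_rot: [[-0.989, -0.145, 0.002], [-0.145, 0.989, -0.001], [-0.002, -0.001, -1.0]]
force: [-0.1, -0.5, 5.3]
width: 0.127
```

```bash
python3 - <<'E'
from h import *
im,o=snap('wrist','w22'); print(o['eef_pos'],o['eef_rot'],o['force'],o['width']*94)
cv2.imwrite('pics/w22b.png',cv2.resize(np.clip(im[100:384,130:390,::-1].astype(float)*2,0,255).astype(np.uint8),None,fx=2.1,fy=2.1,interpolation=cv2.INTER_CUBIC))
E
```

```text
[511.9534 -56.7197  38.757 ] [[-0.9894 -0.1453  0.0018]
 [-0.1453  0.9894 -0.0005]
 [-0.0017 -0.0008 -1.    ]] [-0.0902 -0.4875  5.26  ] 11.951352775634767
```

View pics/w22b.png

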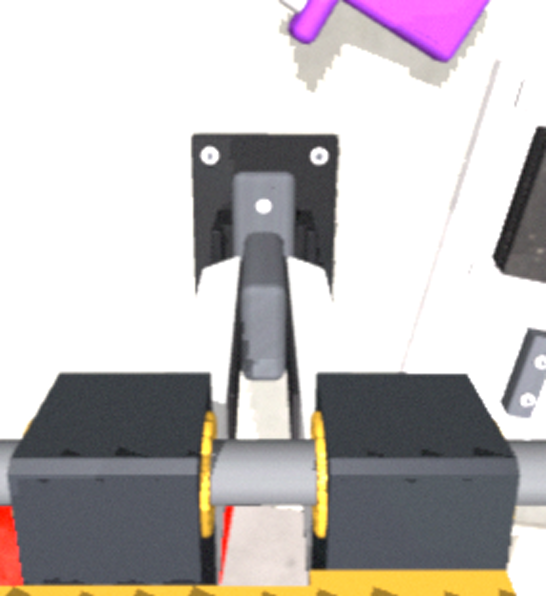

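```bash
python3 - <<'E'
from h import *
im=np.load('pics/w22.npy');W=wc('w22');z=np.load('pics/w22_pose.npz')
g=im.astype(float).mean(2); u,v=263/2.1+130,206/2.1+100; u,v=int(round(u)),int(round(v))
p=g[v-5:v+6,u-5:u+6];w=np.clip(p-120,0,None);ys,xs=np.mgrid[-5:6,-5:6];q=(u+(w*xs).sum()/w.sum(),v+(w*ys).sum()/w.sum())
D=onz(W,q,32); print(q,D, 'tool',z['R'].T@(D-z['p']))
print('dot in tool if axis at tcp: x=+22')
E
```

```text
(np.float64(255.08435259384225), np.float64(197.70033741037537)) [488.9651 -59.4348  32.    ] tool [23.1504  0.6597  6.7167]
dot in tool if axis at tcp: x=+22
```

play_rows --motion "0 0 -0.005 0 0 0 0.02;0 0 -0.012 0 0 0 0.02;0 0 -0.025 0 0 0 0.02;0 0 -0.045 0 0 0 0.02;0 0 -0.065 0 0 0 0.02;0 0 -0.065 0 0 0 0.02;0 0 -0.065 0 0 0 0.02"

```text
t: 47.2
eef_pos: [511.5, -56.8, 103.6]
eef_rot: [[-0.989, -0.145, 0.001], [-0.145, 0.989, -0.001], [-0.001, -0.001, -1.0]]
force: [0.4, -0.5, -1.0]
width: 0.126
```

```bash
python3 - <<'E'
from h import *
im,o=snap('wrist','w23'); print(o['eef_pos'],o['eef_rot'],o['force'],o['width']*94)
cv2.imwrite('pics/w23b.png',cv2.resize(np.clip(im[100:384,130:390,::-1].astype(float)*2,0,255).astype(np.uint8),None,fx=2.1,fy=2.1,interpolation=cv2.INTER_CUBIC))
E
```

```text
[511.5293 -56.7936 103.5976] [[-0.9894 -0.1452  0.0015]
 [-0.1452  0.9894 -0.0006]
 [-0.0014 -0.0008 -1.    ]] [ 0.3793 -0.4751 -0.9921] 11.820706306109718
```

View pics/w23b.png

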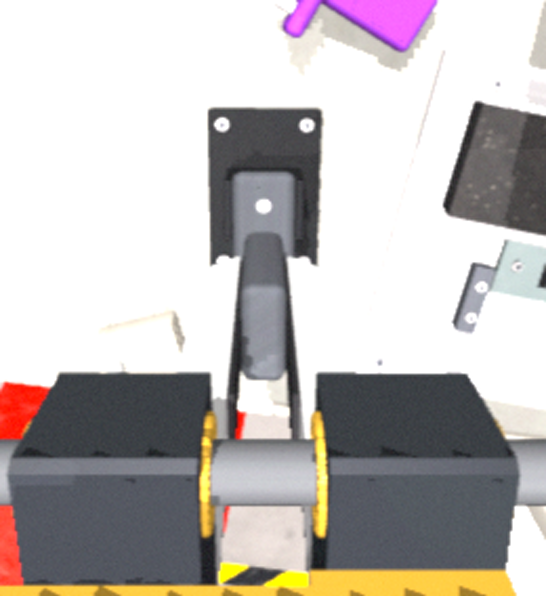

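```bash
python3 - <<'E'
from h import *
go((568,121.1,100),71.1)
E
```

```text
t 47.25 from [511.2855 -56.7733 103.2782] -> (568, 121.1, 100) 71.1 | row [-0.0819  0.1678  0.0032] [-0.03  0.05 27.25] joints [ 0.2382  0.5971 -0.2693  1.9867  0.2727  0.5913  1.5023]
```

play_rows --motion "-0.01 0.015 0 0 0 3 0.02;-0.025 0.045 0 0 0 8 0.02;-0.04 0.08 0 0 0 13 0.02;-0.055 0.115 0 0 0 18 0.02;-0.07 0.145 0 0 0 23 0.02;-0.08 0.163 0.003 0 0 27.2 0.02;-0.0819 0.1678 0.003 0 0 27.2 0.02;-0.0819 0.1678 0.003 0 0 27.2 0.02;-0.0819 0.1678 0.003 0 0 27.2 0.02"

```text
t: 48.38
eef_pos: [567.6, 119.5, 100.0]
eef_rot: [[-0.946, 0.324, -0.0], [0.324, 0.946, -0.002], [-0.0, -0.001, -1.0]]
force: [0.2, -0.4, -1.5]
width: 0.127
```

```bash
python3 - <<'E'
from h import *
im,o=snap('wrist','w24'); print(o['eef_pos'],o['eef_rot'],o['force'],o['width']*94)
cv2.imwrite('pics/w24b.png',cv2.resize(np.clip(im[100:384,130:390,::-1].astype(float)*1.5,0,255).astype(np.uint8),None,fx=2.1,fy=2.1,interpolation=cv2.INTER_CUBIC))
go((568,121.1,60),71.1)
W=wc('w24'); print(proj(W,(545.3,128.7,30)))
E
```

```text
[567.5549 119.471  100.0228] [[-0.946   0.3241 -0.0001]
 [ 0.3241  0.946  -0.0015]
 [-0.0004 -0.0015 -1.    ]] [ 0.2394 -0.3685 -1.4928] 11.915088169473902
t 48.425 from [567.6786 119.5771 100.1253] -> (568, 121.1, 60) 71.1 | row [0.0002 0.0016 0.0401] [-0.07  0.03 -0.03] joints [-0.188   0.6642 -0.1075  1.8128  0.1088  0.6704  0.8823]
[255.9359 175.3762]
```

View pics/w24b.png

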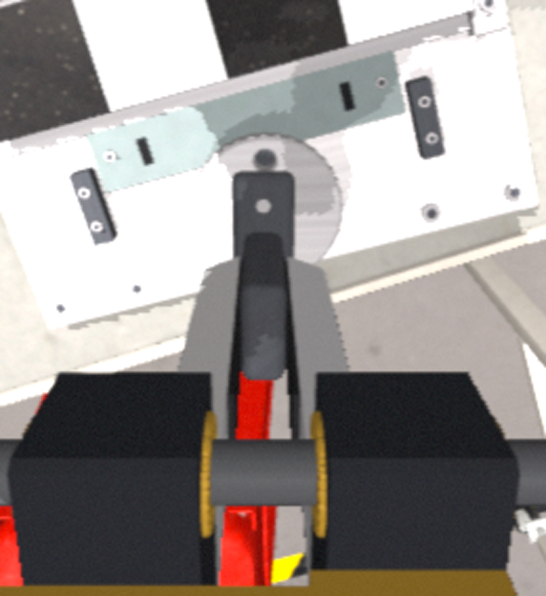

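play_rows --motion "0.0002 0.001 0.01 0 0 0 0.02;0.0002 0.0016 0.02 0 0 0 0.02;0.0002 0.0016 0.03 0 0 0 0.02;0.0002 0.0016 0.037 0 0 0 0.02;0.0002 0.0016 0.04 0 0 0 0.02;0.0002 0.0016 0.04 0 0 0 0.02;0.0002 0.0016 0.04 0 0 0 0.02;0.0002 0.0016 0.04 0 0 0 0.02"

```text
t: 49.42
eef_pos: [568.3, 121.2, 60.5]
eef_rot: [[-0.946, 0.324, 0.001], [0.324, 0.946, -0.001], [-0.001, -0.001, -1.0]]
force: [0.4, -0.0, -1.4]
width: 0.124
```

```bash
python3 - <<'E'
from h import *
im,o=snap('wrist','w25'); print(o['eef_pos'],o['eef_rot'],o['force'],o['width']*94)
cv2.imwrite('pics/w25b.png',cv2.resize(np.clip(im[130:260,190:320,::-1].astype(float)*1.8,0,255).astype(np.uint8),None,fx=4.5,fy=4.5,interpolation=cv2.INTER_CUBIC))
im,_=snap('side','side5'); cv2.imwrite('pics/s5b.png',cv2.resize(np.clip(im[140:220,240:340,::-1].astype(float)*1.5,0,255).astype(np.uint8),None,fx=7,fy=7,interpolation=cv2.INTER_CUBIC))
go((568,121.1,54),71.1)
W=wc('w25'); print(proj(W,(545.3,128.7,30)))
E
```

```text
[568.2712 121.1826  60.4928] [[-0.9459  0.3243  0.0008]
 [ 0.3243  0.9459 -0.0011]
 [-0.0012 -0.0008 -1.    ]] [ 0.3776 -0.037  -1.3808] 11.652385766457781
t 49.525 from [568.2061 121.1583  60.4198] -> (568, 121.1, 54) 71.1 | row [ 0.0002 -0.0001  0.0064] [-0.05  0.06 -0.02] joints [-0.1971  0.7241 -0.0976  1.8343  0.119   0.5884  0.871 ]
[253.4646 187.2311]
```

View pics/w25b.png

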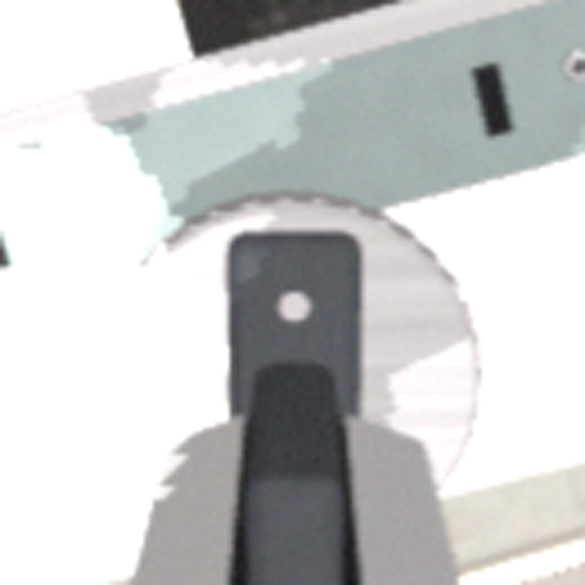

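View pics/s5b.png

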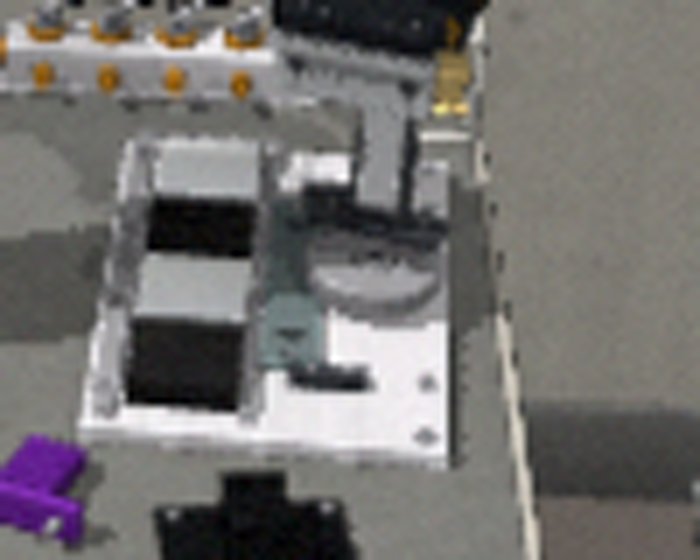

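play_rows --motion "0.0002 0 0.004 0 0 0 0.02;0.0002 0 0.007 0 0 0 0.02;0.0002 0 0.0095 0 0 0 0.02;0.0002 0 0.0095 0 0 0 0.02"

```text
t: 50.02
eef_pos: [567.8, 121.1, 50.6]
eef_rot: [[-0.946, 0.324, 0.0], [0.324, 0.946, -0.001], [-0.0, -0.001, -1.0]]
force: [0.0, -0.1, -1.0]
width: 0.125
```

play_rows --motion "0 0 0.002 0 0 0 0.02;0 0 0.004 0 0 0 0.02;0 0 0.0048 0 0 0 0.02;0 0 0.0048 0 0 0 0.02"

```text
t: 50.52
eef_pos: [567.7, 121.1, 45.7]
eef_rot: [[-0.946, 0.324, -0.0], [0.324, 0.946, -0.001], [-0.0, -0.001, -1.0]]
force: [-0.3, -0.2, -1.2]
width: 0.127
```

```bash
python3 - <<'E'
from h import *
im,o=snap('wrist','w26'); print(o['eef_pos'],o['eef_rot'],o['force'],o['ft_torque'],o['width']*94)
cv2.imwrite('pics/w26b.png',cv2.resize(np.clip(im[100:384,130:390,::-1].astype(float)*1.5,0,255).astype(np.uint8),None,fx=2.1,fy=2.1,interpolation=cv2.INTER_CUBIC))
E
```

```text
[567.7436 121.1272  45.707 ] [[-0.9459  0.3243 -0.    ]
 [ 0.3243  0.9459 -0.0014]
 [-0.0004 -0.0013 -1.    ]] [-0.2807 -0.2014 -1.1686] [ 0.0922 -0.0032  0.0128] 11.90055484361815
```

View pics/w26b.png

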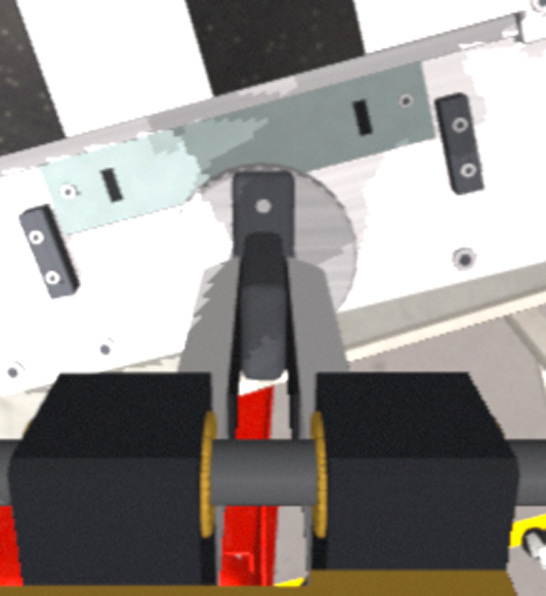

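play_rows --motion "0 0 0 0 0 5 0.02;0 0 0 0 0 10 0.02;0 0 0 0 0 15 0.02;0 -0.0003 0 0 0 20 0.02;0.0001 -0.0004 0 0 0 25 0.02;0.0001 -0.0005 0 0 0 30 0.02;0.0002 -0.0006 0 0 0 35 0.02;0.0002 -0.0006 0 0 0 40 0.02;0.0002 -0.0006 0 0 0 40 0.02"

```text
t: 51.7
eef_pos: [567.1, 120.3, 45.8]
eef_rot: [[-0.517, 0.856, -0.0], [0.856, 0.517, -0.002], [-0.002, -0.001, -1.0]]
force: [-0.3, -2.0, -0.1]
width: 0.122
```

```bash
python3 - <<'E'
from h import *
im,o=snap('wrist','w27'); R=np.array(o['eef_rot']);print(o['eef_pos'],np.degrees(np.arctan2(R[1,1],R[0,1])),R[:,2],o['force'],o['ft_torque'],o['width']*94)
cv2.imwrite('pics/w27b.png',cv2.resize(np.clip(im[100:384,130:390,::-1].astype(float)*1.5,0,255).astype(np.uint8),None,fx=2.1,fy=2.1,interpolation=cv2.INTER_CUBIC))
E
```

```text
[567.1139 120.2526  45.7692] 31.132640766225524 [-0.0004 -0.0021 -1.    ] [-0.3412 -1.9979 -0.0532] [-0.2883  0.0923  0.0329] 11.427007496934413
```

View pics/w27b.png

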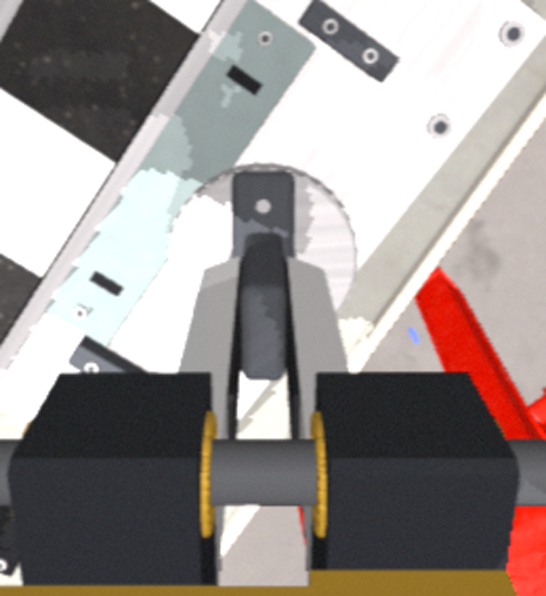

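play_rows --motion "0 -0.0001 0 0 0 5 0.02;0 -0.0002 0 0 0 10 0.02;0 -0.0003 0 0 0 15 0.02;0 -0.0003 0 0 0 19 0.02;0 -0.0003 0 0 0 19 0.02"

```text
t: 52.38
eef_pos: [566.7, 120.1, 45.8]
eef_rot: [[-0.213, 0.977, -0.001], [0.977, 0.213, -0.002], [-0.002, -0.001, -1.0]]
force: [-0.1, -0.3, -0.4]
width: 0.126
```

```bash
python3 - <<'E'
from h import *
o=arm.get_obs(); R=np.array(o['eef_rot']);print(o['eef_pos'],np.degrees(np.arctan2(R[1,1],R[0,1])),R[:,2],o['force'],o['ft_torque'],o['width']*94,o['joint_efforts'])
E
```

```text
[566.7027 120.1275  45.7558] 12.281285082236147 [-0.0007 -0.0021 -1.    ] [-0.0731 -0.2906 -0.3703] [-0.2335  0.1534  0.0133] 11.87229114565385 [ -0.5161 -54.0767   3.0843 -12.249   -0.3138  -0.2233  -0.1977]
```

play_rows --motion "0 0 0 0 0 2 0.02;0 0 0 0 0 4 0.02;0 0 0 0 0 4 0.02"

```text
t: 52.75
eef_pos: [566.6, 120.1, 45.7]
eef_rot: [[-0.144, 0.99, -0.001], [0.99, 0.144, -0.002], [-0.002, -0.001, -1.0]]
force: [0.3, -0.8, -1.5]
width: 0.126
```

```bash
cat > q.py <<'E'
from h import *
o=arm.get_obs(); R=np.array(o['eef_rot']);print(o['eef_pos'],'yaw',np.degrees(np.arctan2(R[1,1],R[0,1])),R[:,2],o['force'],'tq',o['ft_torque'],o['width']*94,'eff',np.array(o['joint_efforts'])[-1],o['t'])
E
python3 q.py
```

```text
[566.6184 120.078   45.7474] yaw 8.283090937059281 [-0.0009 -0.0023 -1.    ] [ 0.2918 -0.7686 -1.4799] tq [-0.2728  0.1397  0.1001] 11.8439452411939 eff -0.20605870988219976 52.75
```

play_rows --motion "0 0 0 0 0 2 0.02;0 0 0 0 0 4 0.02;0 0 0 0 0 4 0.02"

```text
t: 53.12
eef_pos: [566.6, 120.1, 45.8]
eef_rot: [[-0.075, 0.997, -0.001], [0.997, 0.075, -0.003], [-0.002, -0.001, -1.0]]
force: [-0.9, -2.5, -0.6]
width: 0.13
```

```bash
python3 q.py; python3 - <<'E'
from h import *
im,o=snap('wrist','w28')
cv2.imwrite('pics/w28b.png',cv2.resize(np.clip(im[100:384,130:390,::-1].astype(float)*1.5,0,255).astype(np.uint8),None,fx=2.1,fy=2.1,interpolation=cv2.INTER_CUBIC))
E
```

```text
[566.5615 120.0997  45.7574] yaw 4.308945155059615 [-0.001  -0.0026 -1.    ] [-0.9023 -2.4559 -0.6068] tq [-0.3401  0.2699  0.5455] 12.231080653319435 eff -0.6488881073892117 53.125
```

View pics/w28b.png

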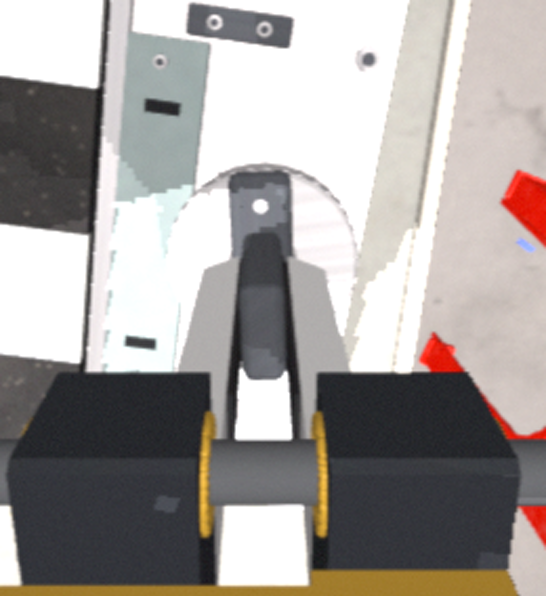

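play_rows --motion "0 0 0 0 0 2 0.02;0 0 0 0 0 2 0.02;0 0 0 0 0 2 0.02"

```text
t: 53.55
eef_pos: [566.6, 119.9, 45.8]
eef_rot: [[-0.041, 0.999, -0.001], [0.999, 0.041, -0.003], [-0.003, -0.001, -1.0]]
force: [-1.1, -2.1, -0.9]
width: 0.127
```

```bash
python3 q.py
```

```text
[566.6019 119.9447  45.7697] yaw 2.3365539122757686 [-0.0009 -0.0027 -1.    ] [-1.122  -2.0716 -0.8513] tq [-0.441   0.226   0.6443] 11.939794908798989 eff -0.6440224125981331 53.55
```

play_rows --motion "0 0 0 0 0 -3 0.02;0 0 0 0 0 -6 0.02;0 0 0 0 0 -8 0.02;0 0 0 0 0 -8 0.02"

```text
t: 54.05
eef_pos: [566.8, 120.3, 45.8]
eef_rot: [[-0.179, 0.984, -0.0], [0.984, 0.179, -0.002], [-0.002, -0.001, -1.0]]
force: [0.4, 0.2, -1.8]
width: 0.125
```

```bash
python3 q.py; python3 - <<'E'
from h import *
im,o=snap('wrist','w29')
cv2.imwrite('pics/w29b.png',cv2.resize(np.clip(im[100:384,130:390,::-1].astype(float)*1.5,0,255).astype(np.uint8),None,fx=2.1,fy=2.1,interpolation=cv2.INTER_CUBIC))
E
```

```text
[566.8405 120.2914  45.7936] yaw 10.328179362571937 [-0.0005 -0.002  -1.    ] [ 0.3688  0.2451 -1.8466] tq [-0.0155  0.0048  0.0249] 11.734149887307884 eff 0.08668008260428905 54.05
```

View pics/w29b.png

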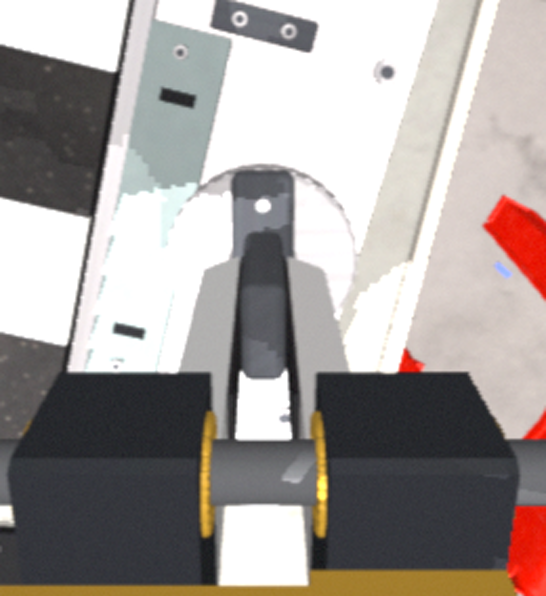

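play_rows --motion "0 0 -0.003 0 0 0 0.02;0 0 -0.008 0 0 0 0.02;0 0 -0.015 0 0 0 0.02;0 0 -0.03 0 0 0 0.02;0 0 -0.05 0 0 0 0.02;0 0 -0.06 0 0 0 0.02;0 0 -0.06 0 0 0 0.02;0 0 -0.06 0 0 0 0.02"

```text
t: 55.1
eef_pos: [566.4, 120.3, 105.4]
eef_rot: [[-0.179, 0.984, -0.001], [0.984, 0.179, -0.002], [-0.002, -0.002, -1.0]]
force: [0.1, -0.2, -0.5]
width: 0.125
```

```bash
python3 q.py; python3 - <<'E'
from h import *
im,o=snap('wrist','w30')
cv2.imwrite('pics/w30b.png',cv2.resize(np.clip(im[60:344,130:390,::-1].astype(float)*1.3,0,255).astype(np.uint8),None,fx=2.1,fy=2.1,interpolation=cv2.INTER_CUBIC))
go((511.95,-56.7,105),98.36)
E
```

```text
[566.3615 120.3208 105.4207] yaw 10.310216323860965 [-0.0014 -0.0023 -1.    ] [ 0.0848 -0.2353 -0.4857] tq [ 0.0245 -0.0219  0.0573] 11.75037338494072 eff -0.00029502885809051804 55.1
t 55.15 from [566.2891 120.2709 105.2327] -> (511.95, -56.7, 105) 98.36 | row [-0.1644 -0.0851  0.0007] [ -0.19  -0.   -88.05] joints [-0.4005  0.6669  0.2227  1.817  -0.215   0.6834  0.1234]
```

View pics/w30b.png

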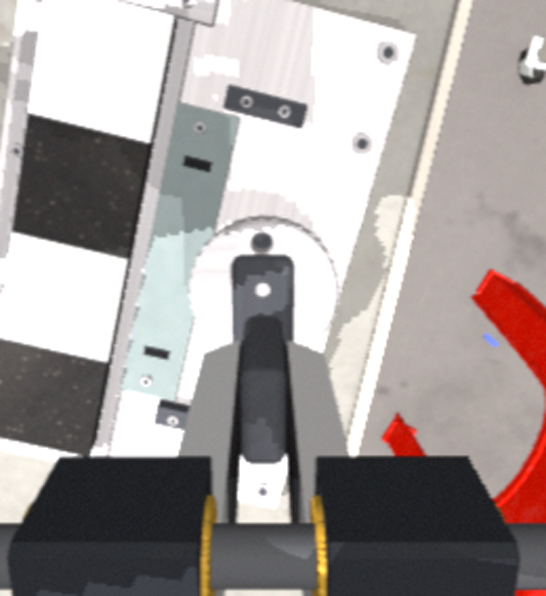

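play_rows --motion "-0.01 -0.005 0 0 0 -8 0.02;-0.03 -0.015 0 0 0 -17 0.02;-0.05 -0.026 0 0 0 -26 0.02;-0.07 -0.036 0 0 0 -35 0.02;-0.09 -0.047 0 0 0 -44 0.02;-0.11 -0.057 0 -0.1 0 -53 0.02;-0.13 -0.067 0 -0.1 0 -62 0.02;-0.15 -0.078 0 -0.1 0 -71 0.02;-0.16 -0.083 0 -0.2 0 -80 0.02;-0.1644 -0.0851 0 -0.2 0 -88 0.02;-0.1644 -0.0851 0 -0.2 0 -88 0.02;-0.1644 -0.0851 0 -0.2 0 -88 0.02;-0.1644 -0.0851 0 -0.2 0 -88 0.02"

```text
t: 56.78
eef_pos: [512.0, -56.2, 105.6]
eef_rot: [[-0.99, -0.144, -0.0], [-0.144, 0.99, 0.0], [-0.0, 0.0, -1.0]]
force: [-0.3, -0.4, -1.3]
width: 0.127
```

```bash
python3 q.py; python3 - <<'E'
from h import *
im,o=snap('wrist','w31')
cv2.imwrite('pics/w31b.png',cv2.resize(np.clip(im[100:384,130:390,::-1].astype(float)*2,0,255).astype(np.uint8),None,fx=2.1,fy=2.1,interpolation=cv2.INTER_CUBIC))
go((511.95,-56.7,60),98.36)
E
```

```text
[512.0439 -56.1547 105.6464] yaw 98.28232529487164 [-0.      0.0003 -1.    ] [-0.3178 -0.3914 -1.3349] tq [ 0.0996 -0.0378 -0.0201] 11.980299858121873 eff -0.011266959481872618 56.775
t 56.825 from [512.0384 -56.2038 105.6775] -> (511.95, -56.7, 60) 98.36 | row [ 0.0002 -0.0005  0.0457] [ 0.01  0.   -0.06] joints [ 0.2234  0.5923 -0.2484  1.9827  0.247   0.5951  1.5258]
```

View pics/w31b.png

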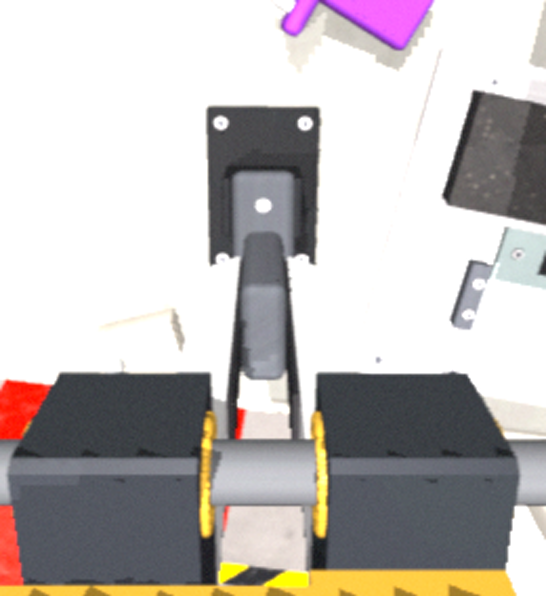

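Same view as just after the lift. Lower to just above the saddle.

play_rows --motion "0.0002 -0.0005 0.015 0 0 0 0.02;0.0002 -0.0005 0.03 0 0 0 0.02;0.0002 -0.0005 0.045 0 0 0 0.02;0.0002 -0.0005 0.054 0 0 0 0.02;0.0002 -0.0005 0.058 0 0 0 0.02;0.0002 -0.0005 0.058 0 0 0 0.02;0.0002 -0.0005 0.058 0 0 0 0.02"

```text
t: 57.7
eef_pos: [512.3, -56.7, 48.0]
eef_rot: [[-0.99, -0.144, 0.001], [-0.144, 0.99, 0.0], [-0.001, -0.0, -1.0]]
force: [-0.6, -0.0, -1.7]
width: 0.124
```

```bash
python3 q.py
```

```text
[512.2543 -56.7366  48.0437] yaw 98.29878134067097 [ 0.0008  0.0001 -1.    ] [-0.5718 -0.0255 -1.6683] tq [ 0.1782 -0.0959  0.0313] 11.64353357623763 eff 0.00012097069884475786 57.7
```

play_rows --motion "0.0003 0 0.004 0 0 0 0.02;0.0003 0 0.007 0 0 0 0.02;0.0003 0 0.009 0 0 0 0.02;0.0003 0 0.0095 0 0 0 0.02;0.0003 0 0.0095 0 0 0 0.02"

```text
t: 58.32
eef_pos: [511.9, -56.8, 38.8]
eef_rot: [[-0.99, -0.144, 0.001], [-0.144, 0.99, 0.0], [-0.001, -0.0, -1.0]]
force: [-1.1, 0.6, 3.6]
width: 0.127
```

```bash
python3 q.py
```

```text
[511.8937 -56.7684  38.7583] yaw 98.29894023813542 [ 0.0008  0.     -1.    ] [-1.0727  0.5682  3.6165] tq [0.0806 0.2155 0.0003] 11.97305963816984 eff -0.000923242187127471 58.325
```

Seated at the same height as picked (38.8) with an upward force of 3.6 N. Release and rise.

play_rows --motion "0 0 0 0 0 0 0.3;0 0 0 0 0 0 0.4;0 0 0 0 0 0 0.4;0 0 -0.005 0 0 0 0.4;0 0 -0.03 0 0 0 0.4;0 0 -0.07 0 0 0 0.4;0 0 -0.12 0 0 0 0.4;0 0 -0.16 0 0 0 0.6;0 0 -0.16 0 0 0 0.6;0 0 -0.16 0 0 0 0.6"

```text
t: 59.58
eef_pos: [511.2, -56.9, 198.5]
eef_rot: [[-0.99, -0.144, 0.0], [-0.144, 0.99, -0.0], [-0.0, -0.0, -1.0]]
force: [-1.1, -0.1, -0.2]
width: 0.599
```

```bash
python3 q.py; python3 - <<'E'
from h import *
im,o=snap('wrist','w32')
cv2.imwrite('pics/w32b.png',cv2.resize(np.clip(im[:,:,::-1].astype(float)*1.5,0,255).astype(np.uint8),None,fx=1.5,fy=1.5,interpolation=cv2.INTER_CUBIC))
go((480,90,270),0)
E
```

```text
[511.2111 -56.9376 198.4603] yaw 98.28940317319625 [ 0.0001 -0.0002 -1.    ] [-1.11   -0.0712 -0.2181] tq [ 0.0509 -0.0305  0.0473] 56.276428831764576 eff 0.0026386886020191014 59.575
t 59.625 from [510.8797 -56.8427 197.881 ] -> (480, 90, 270) 0 | row [ 0.0094  0.1498 -0.0721] [-0.05 -0.06 98.3 ] joints [ 0.271   0.4583 -0.3066  1.8945  0.1841  0.8171  1.5831]
```

View pics/w32b.png

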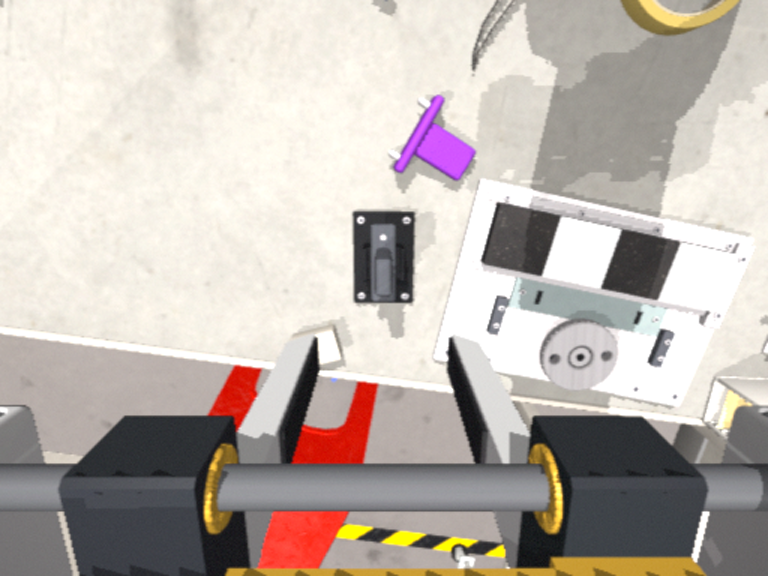

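play_rows --motion "0 0.01 -0.02 0 0 10 0.8;0 0.03 -0.04 0 0 20 0.8;0 0.05 -0.06 0 0 30 0.8;0 0.07 -0.072 0 0 40 1;0.002 0.09 -0.072 0 0 50 1;0.004 0.11 -0.072 0 0 60 1;0.006 0.13 -0.072 0 0 70 1;0.008 0.145 -0.072 0 0 80 1;0.009 0.15 -0.072 0 0 90 1;0.009 0.15 -0.072 0 0 98.3 1;0.009 0.15 -0.072 0 0 98.3 1;0.009 0.15 -0.072 0 0 98.3 1"

```text
t: 61.12
eef_pos: [480.0, 90.1, 269.2]
eef_rot: [[-0.002, 1.0, -0.003], [1.0, 0.002, -0.001], [-0.0, -0.003, -1.0]]
force: [-0.3, 0.1, -0.5]
width: 0.998
```

```bash
python3 - <<'E'
from h import *
im,o=snap('wrist','w33'); print(o['eef_pos'],o['t'])
W=wc('w33'); c=np.array([567.05,121.4])
for a in (-78,102):
    P=np.array([*(c+22*np.array([np.cos(np.radians(a)),np.sin(np.radians(a))])),30]); q=darkc(im,darkc(im,proj(W,P),5),4); print(a,proj(W,P),q,onz(W,q,30))
    if a<0: A=onz(W,q,30)
    else: B=onz(W,q,30)
d=A-B; print('hole line deg',np.degrees(np.arctan2(d[1],d[0])),np.linalg.norm(d))
u,v=proj(W,(500,126,15)).astype(int)
cv2.imwrite('pics/w33b.png',cv2.resize(im[max(v-110,0):v+110,u-100:u+110,::-1],None,fx=2.7,fy=2.7,interpolation=cv2.INTER_CUBIC)); print(u,v)
E
```

```text
[479.9956  90.124  269.1694] 61.125
-78 [319.4523 159.403 ] [320.0501 159.7927] [572.5112  99.3229  30.    ]
102 [314.8102 128.5678] [314.647  127.9693] [562.2026 143.7301  30.    ]
hole line deg -76.93094054284568 45.58798867857862
269 139
```

View pics/w33b.png

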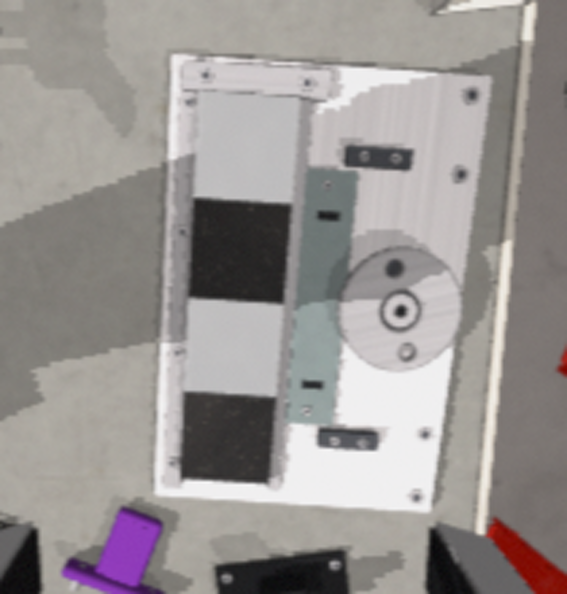

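```bash
python3 - <<'E'
from h import *
im=np.load('pics/w33.npy');W=wc('w33');g=cv2.cvtColor(im,cv2.COLOR_RGB2GRAY).astype(np.float32)
for hx in (-8,10):
    ys=np.arange(-115,110,0.5); uv=np.array([proj(W,H(hx,y,24)) for y in ys],np.float32)
    v=cv2.remap(g,uv[:,:1],uv[:,1:],cv2.INTER_LINEAR).ravel(); d=np.abs(np.gradient(v)); 
    print(hx,[(ys[i],round(float(d[i]),1)) for i in range(3,len(ys)-3) if d[i]>8 and d[i]==d[i-3:i+4].max()])
u,v=proj(W,(487,126,24)).astype(int)
cv2.imwrite('pics/w33c.png',cv2.resize(im[v-75:v+85,u-35:u+35,::-1],None,fx=7,fy=3.7,interpolation=cv2.INTER_CUBIC))
snap('side','side6');s=np.load('pics/side6.npy');cv2.imwrite('pics/s6.png',cv2.resize(s[120:260,200:340,::-1],None,fx=4.2,fy=4.2,interpolation=cv2.INTER_CUBIC))
E
```

```text
-8 [(np.float64(-113.0), 14.9), (np.float64(-101.5), 39.2), (np.float64(-51.5), 20.3), (np.float64(-0.5), 34.1), (np.float64(49.5), 34.7), (np.float64(101.5), 8.0)]
10 [(np.float64(-111.5), 11.1), (np.float64(-102.0), 34.3), (np.float64(-50.5), 23.6), (np.float64(-1.0), 37.0), (np.float64(49.5), 32.7), (np.float64(100.5), 11.3)]
```

View pics/w33c.png

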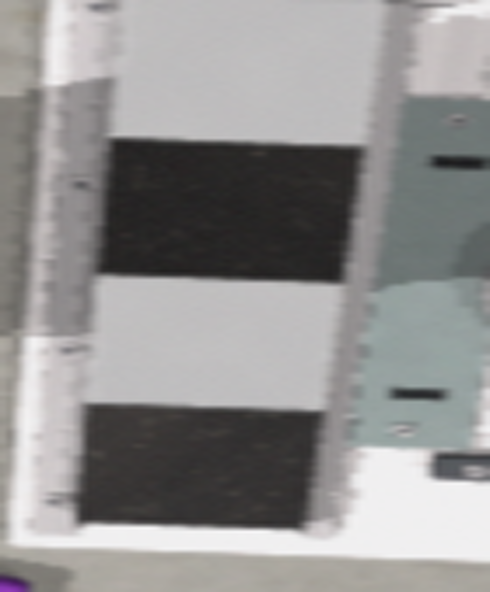

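View pics/s6.png

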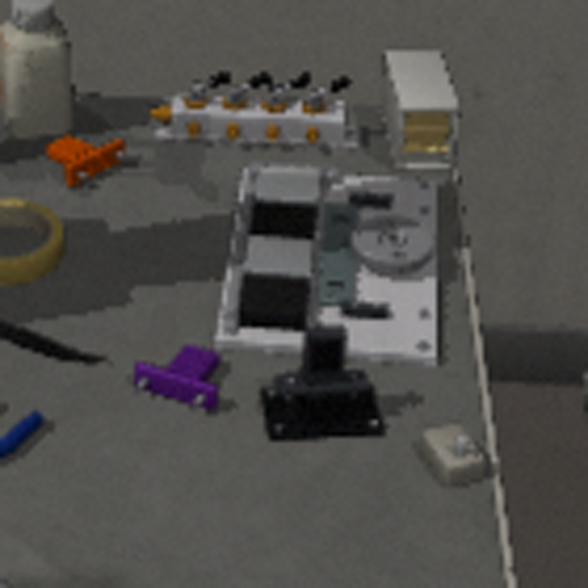

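```bash
python3 -c "
from station import arm
print(arm.sign_off(), arm.get_obs()['t'])"
```

```text
the job is handed in; nothing more can be done
the job is handed in; nothing more can be done
```

The job is done and handed in at about 61 s of the 208 s allowed. The system gave no verdict.

- **Valves:** I swept all four levers over with closed fingers. All four showed laid over in the wrist picture straight after and in the last side view.
- **Packs:** All four packs lie flat in the channel. I butted each one home with 4 to 8 N. In the last picture the joints between packs were at holder y of about +49.5, -0.7 and -51 mm, where +50, 0 and -50 are expected. That is within my roughly 1 mm of measuring error, and I saw no gaps. No pack was knocked aside as far as I saw.
- **Clamp ring:** Both pins went in without force. I turned the ring clockwise until the torque rose to 0.64 N m, against 0.12 N m friction.
- **Spanner:** It is back on its rest at the height where I picked it up, and I checked it in the wrist and side views.

**Checks that disagreed:**
- **Ring end angle:** using both holes it came to 1.28 rad, with 45.6 mm between them where 44 mm is right. The clearer hole and the spindle alone gave 1.296 rad against the nominal 1.3. I took the torque rise and the closed gap at the rail as proof that it is locked.
- **Ring start angle:** it read about 0.27 rad, just over the stated 0.25, so I take my angle reference to be about 1° off.

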